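Swap the old jar behind the oil bottles

TASK

The white-lidded honey jar at the back of the wooden crate is old stock: first set the two oil bottles standing in front of it upright on the steel tray, then stand the old jar in the red returns bin and the fresh yellow-lidded jar in the place the old one left, while the bottles wait on the tray. Then put each bottle back upright where it stood. It is all glass, so set each piece down on its base before letting go, tip nothing over, and leave the two black-lidded jars in the crate where they are.

Things in the scene. Friction and masses are not known exactly. Their poses are not given: they have to be found in the camera images.
- crate: low wooden crate, fixed, 190 mm (its x) by 230 mm (its y) outside; walls 8 mm thick, front and back 40 mm high, ends (+-y) 60 mm. Floor 8 mm thick: things in it stand 8 mm above its origin. Origin: centre of its underside; x points from its front (robot's side) to its back, y left along it, z up. Old jar at about x +30, y 0 mm, black-lidded jars at y +-67, bottles at x -26, y +-35.
- oil_green: oil bottle of green glass with a silver cap, 0.4 kg: body 58 mm in diameter up to 93 mm, narrow neck (27 to 25 mm) from 118 mm, screw cap 31 mm in diameter from 137 mm to the top at 165 mm; best carried by the cap. Starts upright in the front of the crate, in front of the white-lidded jar; which bottle is on the left varies. Origin: centre of its underside; z up along its axis.
- oil_amber: oil bottle of amber glass with a red cap, 0.4 kg: body 58 mm in diameter up to 93 mm, narrow neck (27 to 25 mm) from 118 mm, screw cap 31 mm in diameter from 137 mm to the top at 165 mm; best carried by the cap. Starts upright in the front of the crate, in front of the white-lidded jar; which bottle is on the left varies. Origin: centre of its underside; z up along its axis.
- old_jar: straight-sided round honey jar, 52 mm in diameter over glass and lid alike, 68 mm tall, amber glass with a paper band; the lid is the top 14 mm; about 0.18 kg, rigid. WHITE lid: the old stock. Starts upright at the back of the crate in the middle, behind the two bottles and between the two black-lidded jars (15 mm gaps). Origin: centre of its underside; z along its axis, up.
- fresh_jar: straight-sided round honey jar, 52 mm in diameter over glass and lid alike, 68 mm tall, amber glass with a paper band; the lid is the top 14 mm; about 0.18 kg, rigid. YELLOW lid: the fresh one. Starts upright on the bare table, between the crate and the robot. Origin: centre of its underside; z along its axis, up.
- side_jar_1: straight-sided round honey jar, 52 mm in diameter over glass and lid alike, 68 mm tall, amber glass with a paper band; the lid is the top 14 mm; about 0.18 kg, rigid. BLACK lid, loose; stands in the crate beside the old jar and stays there. Origin: centre of its underside; z up. The other one looks the same.
- side_jar_2: straight-sided round honey jar, 52 mm in diameter over glass and lid alike, 68 mm tall, amber glass with a paper band; the lid is the top 14 mm; about 0.18 kg, rigid. BLACK lid, loose; stands in the crate beside the old jar, on the other side, and stays there. Origin: centre of its underside; z up. The other one looks the same.
- tray: flat stainless-steel tray for setting things aside, fixed in the episode, 200 mm (its x) by 160 mm (its y) with a rim 14 mm high and 3 mm thick; floor 3 mm thick. On the left or the right of the crate. Room for both bottles, one behind the other along its x, for instance at x +45 and -45 mm, y 0. Origin: centre of its underside; z up.
- bin: open red plastic returns bin, fixed in the episode, 150 mm square, 50 mm high, walls and floor 4 mm thick, empty; on the side of the crate away from the tray. Origin: centre of its underside; z up.
Things that resemble listed ones, but are neither listed nor needed, are in the scene too. What is shaped like the oil_green but purple is not meant. What is shaped like the old_jar but purple is not meant.

How it is judged (in metres and radians):
On the way, in this order (a step that is already met when the one before it is completed fails the run):
1. both oil bottles stand upright and released on the steel tray, the old jar still untouched in the crate (x of oil_green in the frame of tray between -0.078 and 0.078 m and y of oil_green in the frame of tray between -0.058 and 0.058 m and z of oil_green in the frame of tray between -0.003 and 0.009 m and angle between each of oil_green, oil_amber's own z axis and vertical below 0.1 rad and linear speed of each of oil_green, oil_amber below 0.03 m/s and contact force between each of oil_green, oil_amber and the fingers below 0.3 N and x of oil_amber in the frame of tray between -0.078 and 0.078 m and y of oil_amber in the frame of tray between -0.058 and 0.058 m and z of oil_amber in the frame of tray between -0.003 and 0.009 m and distance of old_jar from where it was at the start of the episode below 0.015 m), for 0.2 s.
2. the old white-lidded jar stands upright and released in the red bin, both bottles still on the tray (x of old_jar in the frame of bin between -0.048 and 0.048 m and y of old_jar in the frame of bin between -0.048 and 0.048 m and z of old_jar in the frame of bin between -0.002 and 0.01 m and angle between each of old_jar, oil_green, oil_amber's own z axis and vertical below 0.1 rad and linear speed of each of old_jar, oil_green, oil_amber below 0.03 m/s and contact force between each of old_jar, oil_green, oil_amber and the fingers below 0.3 N and x of oil_green in the frame of tray between -0.078 and 0.078 m and y of oil_green in the frame of tray between -0.058 and 0.058 m and z of oil_green in the frame of tray between -0.003 and 0.009 m and x of oil_amber in the frame of tray between -0.078 and 0.078 m and y of oil_amber in the frame of tray between -0.058 and 0.058 m and z of oil_amber in the frame of tray between -0.003 and 0.009 m), for 0.2 s.
3. the fresh yellow-lidded jar stands upright and released in the old jar's place, both bottles still on the tray (x of fresh_jar in the frame of crate between 0.015 and 0.045 m and y of fresh_jar in the frame of crate between -0.015 and 0.015 m and z of fresh_jar in the frame of crate between 0.002 and 0.014 m and angle between each of fresh_jar, oil_green, oil_amber's own z axis and vertical below 0.1 rad and linear speed of each of fresh_jar, oil_green, oil_amber below 0.03 m/s and contact force between each of fresh_jar, oil_green, oil_amber and the fingers below 0.3 N and x of oil_green in the frame of tray between -0.078 and 0.078 m and y of oil_green in the frame of tray between -0.058 and 0.058 m and z of oil_green in the frame of tray between -0.003 and 0.009 m and x of oil_amber in the frame of tray between -0.078 and 0.078 m and y of oil_amber in the frame of tray between -0.058 and 0.058 m and z of oil_amber in the frame of tray between -0.003 and 0.009 m), for 0.2 s.
At the end, for the whole second after the job is handed in: both bottles stand released and still within 15 mm of where each started; the old jar stands on the bin's floor; the fresh jar stands on the crate floor within 15 mm (along crate x and y) of the old jar's place; black-lidded jars upright, within 20 mm of their start; all upright (distance of each of oil_green, oil_amber from where it was at the start of the episode below 0.015 m and angle between each of oil_green, oil_amber, old_jar, fresh_jar, side_jar_1, side_jar_2's own z axis and vertical below 0.1 rad and linear speed of each of oil_green, oil_amber, old_jar, fresh_jar below 0.03 m/s and angular speed of each of oil_green, oil_amber below 0.2 rad/s and contact force between each of oil_green, oil_amber, old_jar, fresh_jar and the fingers below 0.3 N and x of old_jar in the frame of bin between -0.048 and 0.048 m and y of old_jar in the frame of bin between -0.048 and 0.048 m and z of old_jar in the frame of bin between -0.002 and 0.01 m and x of fresh_jar in the frame of crate between 0.015 and 0.045 m and y of fresh_jar in the frame of crate between -0.015 and 0.015 m and z of fresh_jar in the frame of crate between 0.002 and 0.014 m and distance of each of side_jar_1, side_jar_2 from where it was at the start of the episode below 0.02 m); the robot touches nothing.
It fails at once if a bottle or a jar is tipped over (leans more than 40 degrees) (angle between any of old_jar, fresh_jar, side_jar_1, side_jar_2, oil_green, oil_amber's own z axis and vertical above 0.7 rad).
It fails at once if a black-lidded jar is pushed more than 20 mm from its place (distance of any of side_jar_1, side_jar_2 from where it was at the start of the episode above 0.02 m).
It fails at once if a bottle or a jar is dropped: let go with its underside more than 30 mm above the table ((height (world z) of oil_green above 0.03 m and contact force between oil_green and the fingers below 0.05 N) or (height (world z) of oil_amber above 0.03 m and contact force between oil_amber and the fingers below 0.05 N) or (height (world z) of old_jar above 0.03 m and contact force between old_jar and the fingers below 0.05 N) or (height (world z) of fresh_jar above 0.03 m and contact force between fresh_jar and the fingers below 0.05 N)).
It also fails if it takes over 144 s, if anything falls off the work surface, if the arm or the gripper's body presses on something with over 40 N, if the wrist force passes 120 N, or if a joint passes its speed limit or range.

ROBOT

A 6-joint arm with a two-finger parallel gripper is mounted at the origin on the work surface. World frame = base frame: x ahead of the robot, y to its left, z up, the work surface at z = 0. Lengths are in m, angles in degrees, forces in N, time in s.
With the tool pointing down it reaches from about 0.375 to 0.9 m from the base axis. Payload 3.1 kg.
Tool frame: the origin (TCP) lies at the very end of the fingers, on their centre line; the grasp point (between the pads) lies bot.grip_point_offset behind it (bot.grip_point_offset is the distance from the TCP to the grasp point, in m); z points along the fingers, y is the line along which they close (so a half turn about z gives the same grasp; the last joint's range is limited). The gripper opens to 87 mm and grips with 3 to 60 N. Pads are 19 mm wide; open, the fingers measure 117 mm over their backs; the gripper's body (75 mm by 190 mm) begins 51 mm behind the grasp point.
Start: joints at [-10.227, 30.224, 82.088, -0, 67.689, -10.227], TCP at [0.625, 0, 0.223] pointing down, gripper open.
Joint ranges: [-176.69, 176.69], [-43.24, 126.21], [12.49, 139.97], [-82, 262], [0, 151.66], [-163.58, 163.58]. Speed limits (degrees/s): [159.86, 159.86, 180, 180, 180, 180].

INTERFACE

Orientations are given as a 3x3 rotation matrix whose columns are the frame's x, y, z axes.
In Python, from rig import bot, viewer, ticket gives the robot as it stands.
- The arm moves only by the tool servo_tool, never from a script. Its argument "targets" is a list of rows, each an object with "offset": the shift along the tool's x, y, z in m, a list of three; "dr": the turn, a rotation vector about the tool's x, y, z in degrees, a list of three. In form: [{"offset": [x, y, z], "dr": [ax, ay, az]}, ...]. A call has 1 to 20 rows; each row is the pose to reach, as a shift and turn from the pose commanded when the call began, along the tool's axes at that moment; what a row does not reach only later rows make up. A row lasts 1/12 s, in which the tool goes at most 41.7 mm and 7.16 degrees, less where a joint would pass 70% of its speed; a pose out of reach is approached as far as the arm can. A call with a gripper value outside its range is refused whole. "gripper" is the gripper command: -1 is fully open, 1 is shut, values between are in proportion, set as the call begins (left out, the last holds). The fingers move at their own pace and stop on an object; the grip force is fixed at half the most. Time passes only in rows, so rows that repeat a pose let the fingers close. It gives the time, the measured TCP pose, the force, the opening and the grip force at its end, in the units of the state.
- bot.read_state(): the state, without advancing time (a new reading comes with each control period).
- viewer.capture(name): name is "scene" or "side" or "wrist"; returns a dict with "color" (384x512x3 uint8, red, green, blue), "camera_matrix" (3x3 intrinsics, pixels), "k1" (the pictures are not rectified: a ray, as slopes to the right and down, at radius r is drawn at 1 + k1 r^2 times it, then the intrinsics apply), "R" (3x3) and "t" (3): a world point X has camera coordinates R X + t. Camera axes: x right, y down, z forward; pixel columns grow to the right and rows downward; lengths in m; the calibration is good to about 2 mm. A picture is of the moment at which its call begins. There is no depth.
- ticket.hand_in(): hands the job in; it is judged then, once.
The state is a dict: "time_s": time; "joint_positions": joint angles; "qvel": joint speeds; "tau": joint torques, N m; "position": TCP position; "tcp_rot": TCP orientation; "force": force on the tool from outside, world axes, zero at the start; "moment": the same for the moment, N m; "opening": opening from 0.0 (shut) to 1.0 (fully open); "grasp_force": force on a finger pad.
Only numpy, scipy, OpenCV 4.12 (cv2) and the standard library are available. Lean on these libraries where they do the work, as an engineer would, in place of code of your own. Each camera call takes 0.05 s, during which the arm holds its last target. There are 200 camera calls.

## Working session

There is one attempt and no reset: what is moved stays moved. The work goes in short steps, Python scripts to look and compute and a tool call to move; the robot and the scene stay as the last step left them, time stands still between calls to the robot, and variables do not carry over. Pictures are saved under pics/ and viewed, at most 17 in all, crops included, and the job is handed in when it is done.

Besides the shell and the picture viewer there is one more tool, called by a JSON object that holds its "method" and its "body". servo_tool: Moves the arm, as the interface text tells. Its arguments: {"type":"object","properties":{"targets":{"type":"array"},"gripper":{"type":"number"}},"required":["targets"]}

```bash
mkdir -p pics; ls; python3 - <<'E'
from rig import bot, viewer
import cv2,pickle
s=bot.read_state();print(s, bot.grip_point_offset)
d={}
for n in("scene","side","wrist"):
    c=viewer.capture(n);d[n]=c;print(n,c["camera_matrix"],c["k1"],c["R"],c["t"])
    cv2.imwrite(f"pics/{n}0.png",c["color"][:,:,::-1])
pickle.dump(d,open("d0.pkl","wb"))
E
```

```text
pics
{'time_s': 0.0, 'joint_positions': array([-1.02271778e+01,  3.02780857e+01,  8.21560723e+01,  3.85191196e-04,
        6.76879654e+01, -1.02271086e+01]), 'qvel': array([ 0.06227788, -0.00717093, -0.08933337, -0.15603288,  0.05699012,
        0.00199444]), 'tau': array([-5.45745443e-04, -4.40045428e+01, -1.76593530e+01,  6.32597599e-02,
        5.83207863e-02, -1.53719384e-04]), 'position': array([6.24277370e-01, 1.63065908e-04, 2.21582805e-01]), 'tcp_rot': array([[ 4.17024936e-06,  9.99997802e-01, -2.09648357e-03],
       [ 9.99999926e-01, -3.36402518e-06,  3.84563595e-04],
       [ 3.84555698e-04, -2.09648502e-03, -9.99997728e-01]]), 'force': array([ 0.33754535, -0.62817073, -0.47922854]), 'moment': array([-0.06051413,  0.00186036, -0.00428861]), 'grasp_force': 0.0, 'opening': 0.9972626618301094} 0.0187
scene [[407.24149953   0.         261.07629606]
 [  0.         407.24149953 190.76058362]
 [  0.           0.           1.        ]] -0.06392695445562789 [[ 0.44835032  0.89376882  0.01262099]
 [ 0.45326032 -0.21515853 -0.86502132]
 [-0.77041357  0.39355319 -0.50157634]] [-0.25237246 -0.19776653  1.56591915]
side [[435.14362585   0.         258.79088475]
 [  0.         435.14362585 183.66555847]
 [  0.           0.           1.        ]] -0.1508963274431625 [[-0.99628824 -0.08595647 -0.00460852]
 [-0.0426334   0.539241   -0.84107166]
 [ 0.07478065 -0.83775332 -0.54090408]] [0.55549743 0.0578384  1.01856448]
wrist [[264.36851495   0.         253.71269654]
 [  0.         264.36851495 190.18032682]
 [  0.           0.           1.        ]] -0.04201129699127772 [[ 9.99999660e-01  2.42147382e-04 -7.88392364e-04]
 [ 4.32579665e-04 -9.67880568e-01  2.51410061e-01]
 [-7.02191361e-04 -2.51410316e-01 -9.67880344e-01]] [-0.62481004 -0.03192947  0.38828307]
```

View pics/scene0.png

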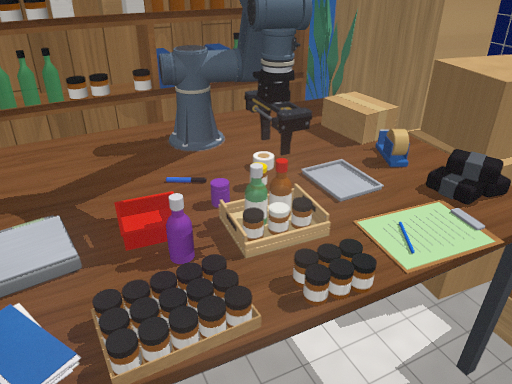

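View pics/side0.png

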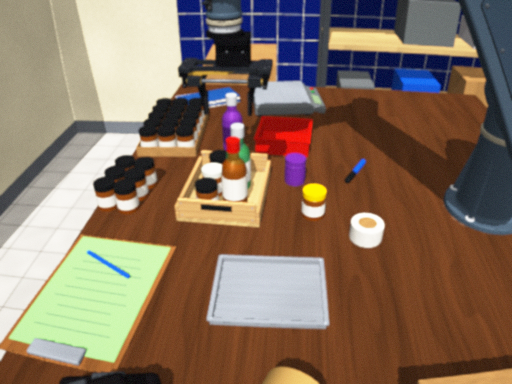

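View pics/wrist0.png

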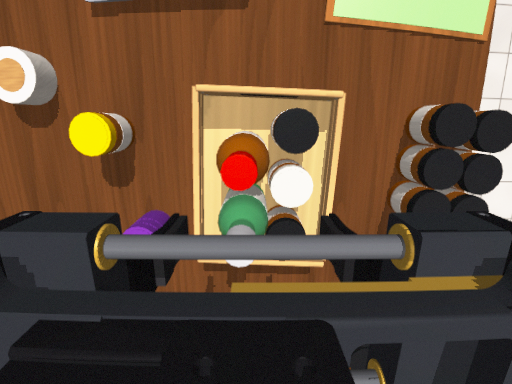

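The scene camera looks from behind the crate. Amber (red cap) is on the left (+y), green on the right, the tray at +y and the bin at -y. In the wrist view the white lid is at (291,186), the red cap at (239,172) and the yellow lid at (93,134). In the side view the tray corners are at (218,255), (325,258), (328,327) and (208,323).

```bash
cat > h.py <<'E'
import numpy as np,cv2
def px2w(c,uv,z):
    """pixel(s) -> world point on plane height z"""
    uv=np.array(uv,float).reshape(-1,1,2)
    n=cv2.undistortPoints(uv,c["camera_matrix"],np.array([c["k1"],0,0,0.]))[:,0]
    d=np.c_[n,np.ones(len(n))]@c["R"]; o=-c["R"].T@c["t"]
    return (o+d*((z-o[2])/d[:,2])[:,None])[:,:2]
def w2px(c,X):
    return cv2.projectPoints(np.array(X,float).reshape(-1,3),cv2.Rodrigues(c["R"])[0],c["t"],c["camera_matrix"],np.array([c["k1"],0,0,0.]))[0][:,0]
E
python3 - <<'E'
import pickle,cv2,numpy as np
from h import *
np.set_printoptions(precision=4,suppress=True)
d=pickle.load(open("d0.pkl","rb"))
w,s,sc=d["wrist"],d["side"],d["scene"]
print("white",px2w(w,(291,186),.076),"red",px2w(w,(239,172),.173),"yellow",px2w(w,(93,134),.068))
print("black",px2w(w,(296,131),.076))
print("crate corners TL,TR .06",px2w(w,[(193,87),(344,93)],.06))
print("tray",px2w(s,[(218,255),(325,258),(328,327),(208,323)],.014))
print("redcap side",px2w(s,[(232,142)],.173),"green",px2w(s,[(237,127)],.173))
print("yellow side",px2w(s,[(315,189)],.068))
print("bin",px2w(s,[(258,119),(312,121),(311,152),(254,150)],.05))
print("bin sc",px2w(sc,[(117,204),(166,195),(176,232),(121,244)],.05))
print("purple bottle side",px2w(s,[(232,97)],.165),px2w(sc,[(177,200)],.165))
a=s["color"][90:235,170:340];b=sc["color"][145:265,105:385]
cv2.imwrite("pics/cropA.png",cv2.resize(a,None,fx=4,fy=4,interpolation=3)[:,:,::-1])
cv2.imwrite("pics/cropB.png",cv2.resize(b,None,fx=2.8,fy=2.8,interpolation=3)[:,:,::-1])
E
```

```text
white [[ 0.6695 -0.0078]] red [[0.6131 0.0274]] yellow [[0.4338 0.0539]]
black [[0.673  0.0567]]
crate corners TL,TR .06 [[0.5546 0.1062]
 [0.73   0.0999]]
tray [[0.6197 0.2283]
 [0.4066 0.2203]
 [0.4074 0.3918]
 [0.6092 0.3994]]
redcap side [[0.6107 0.0448]] green [[ 0.6096 -0.0305]]
yellow side [[0.4267 0.0546]]
bin [[ 0.59   -0.3501]
 [ 0.4251 -0.3489]
 [ 0.4314 -0.1508]
 [ 0.5831 -0.1498]]
bin sc [[ 0.437  -0.3614]
 [ 0.447  -0.2322]
 [ 0.6248 -0.2566]
 [ 0.6163 -0.3829]]
purple bottle side [[ 0.6502 -0.2354]] [[ 0.6724 -0.2574]]
```

View pics/cropA.png

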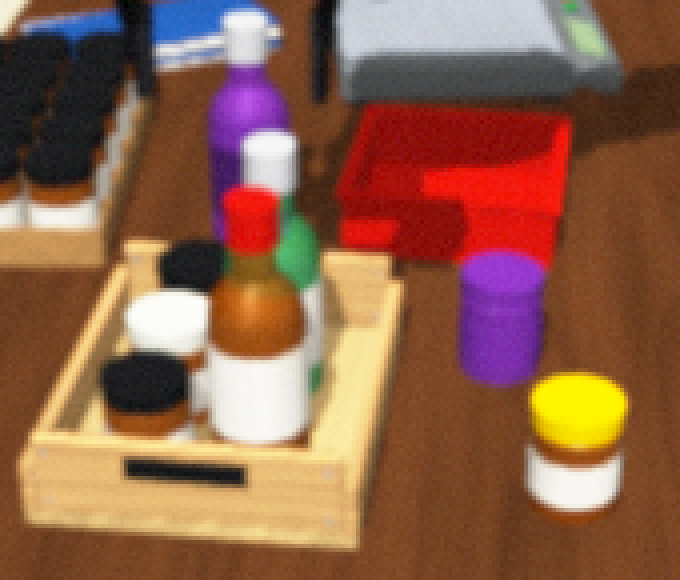

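View pics/cropB.png

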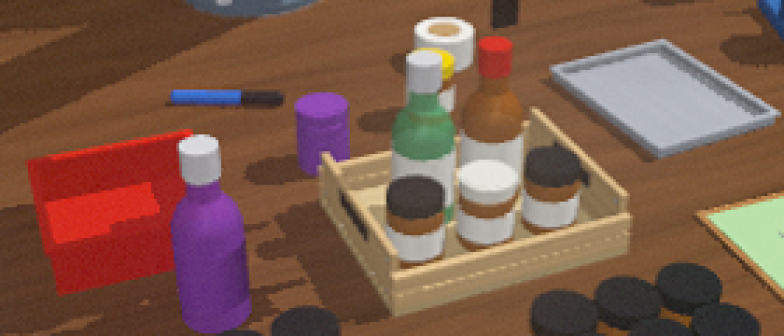

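```bash
python3 - <<'E'
import pickle,numpy as np
from h import *
from scipy.optimize import least_squares
np.set_printoptions(precision=4,suppress=True)
d=pickle.load(open("d0.pkl","rb"));w,s,sc=d["wrist"],d["side"],d["scene"]
A=lambda u,v:(170+u/4,90+v/4);B=lambda u,v:(105+u/2.8,145+v/2.8)
obs={"red":(.173,[(w,(239,170)),(s,A(251,196)),(sc,B(495,45))]),"green":(.173,[(s,A(270,140)),(sc,B(424,62))]),
"white":(.076,[(w,(291,185)),(s,A(168,308)),(sc,B(488,178))]),"yellow":(.068,[(w,(93,134)),(s,A(579,394))]),
"blackL":(.076,[(w,(296,130)),(s,A(145,370)),(sc,B(551,157))]),"blackR":(.076,[(sc,B(416,190)),(s,A(197,256))]),
"purpB":(.165,[(s,A(245,20)),(sc,B(199,145))]),"purpJ":(.068,[(s,A(503,265)),(sc,B(323,103))])}
for k,(z,l) in obs.items():
    print(k,[px2w(c,p,z)[0].round(3) for c,p in l])
    r=least_squares(lambda q:np.ravel([w2px(c,[q[0],q[1],z])[0]-p for c,p in l]),[.6,0]);print("   ->",r.x,r.fun.round(1))
print("crate near",px2w(s,[A(25,450),A(362,462),A(392,258),A(125,242)],.06),"base",px2w(s,[A(25,522),A(357,547)],0))
print("binA",px2w(s,[A(362,105),A(572,120),A(555,212),A(340,200)],.05))
print("binB",px2w(sc,[B(30,162),B(190,133)],.05))
print("tray B",px2w(sc,[B(551,72),B(663,42),B(775,113),B(660,152)],.014))
E
```

```text
red [array([0.613, 0.029]), array([0.611, 0.031]), array([0.617, 0.028])]
   -> [0.613  0.0291] [-0.1 -0.1 -0.8 -0.3 -0.5 -0.6]
green [array([ 0.61 , -0.041]), array([ 0.62 , -0.044])]
   -> [ 0.6117 -0.0409] [-0.8  0.1 -0.5 -1.6]
white [array([ 0.669, -0.007]), array([ 0.67 , -0.009]), array([ 0.675, -0.007])]
   -> [ 0.6699 -0.0065] [ 0.4 -0.  -0.2  0.6 -0.8 -1.1]
yellow [array([0.434, 0.054]), array([0.427, 0.053])]
   -> [0.4322 0.0537] [-1.2  0.2 -2.2  0.2]
blackL [array([0.673, 0.058]), array([0.671, 0.059]), array([0.669, 0.062])]
   -> [0.6725 0.0581] [-0.4 -0.3 -0.6 -0.3 -0.5  1. ]
blackR [array([ 0.665, -0.073]), array([ 0.663, -0.074])]
   -> [ 0.6636 -0.0727] [-0.3 -0.3 -0.3  0.3]
purpB [array([ 0.654, -0.25 ]), array([ 0.659, -0.255])]
   -> [ 0.656  -0.2546] [-0.4 -0.6 -0.  -0.6]
purpJ [array([ 0.472, -0.092]), array([ 0.472, -0.082])]
   -> [ 0.4722 -0.0848] [-0.2  1.4 -0.8  0.3]
crate near [[ 0.727   0.1197]
 [ 0.5436  0.1158]
 [ 0.543  -0.1099]
 [ 0.7192 -0.1184]] base [[0.737  0.1066]
 [0.5468 0.1133]]
binA [[ 0.584  -0.3713]
 [ 0.4219 -0.3566]
 [ 0.4368 -0.2023]
 [ 0.5859 -0.2085]]
binB [[ 0.4297 -0.3635]
 [ 0.4419 -0.2116]]
tray B [[0.423  0.2176]
 [0.4129 0.3846]
 [0.6114 0.3895]
 [0.6239 0.2251]]
```

{"method": "servo_tool", "body": {"targets": [{"offset": [0.01, -0.004, 0], "dr": [0, 0, 0]}, {"offset": [0.02, -0.008, 0], "dr": [0, 0, 0]}, {"offset": [0.029, -0.012, 0.005], "dr": [0, 0, 0]}, {"offset": [0.029, -0.012, 0.015], "dr": [0, 0, 0]}, {"offset": [0.029, -0.012, 0.03], "dr": [0, 0, 0]}, {"offset": [0.029, -0.012, 0.045], "dr": [0, 0, 0]}, {"offset": [0.029, -0.012, 0.06], "dr": [0, 0, 0]}, {"offset": [0.029, -0.012, 0.07], "dr": [0, 0, 0]}, {"offset": [0.029, -0.012, 0.077], "dr": [0, 0, 0]}, {"offset": [0.029, -0.012, 0.081], "dr": [0, 0, 0]}, {"offset": [0.029, -0.012, 0.081], "dr": [0, 0, 0]}, {"offset": [0.029, -0.012, 0.081], "dr": [0, 0, 0]}], "gripper": -1}}

```text
time_s: 1.15
position: [0.6133, 0.029, 0.1417]
tcp_rot: [[-0.0, 1.0, 0.001], [1.0, 0.0, -0.0], [-0.0, 0.001, -1.0]]
force: [-0.4, 0.1, 0.3]
opening: 0.996
grasp_force: 0.0
```

{"method": "servo_tool", "body": {"targets": [{"offset": [0, 0, 0], "dr": [0, 0, 0]}, {"offset": [0, 0, 0], "dr": [0, 0, 0]}, {"offset": [0, 0, 0], "dr": [0, 0, 0]}, {"offset": [0, 0, 0], "dr": [0, 0, 0]}, {"offset": [0, 0, 0], "dr": [0, 0, 0]}, {"offset": [0, 0, 0], "dr": [0, 0, 0]}, {"offset": [0, 0, 0], "dr": [0, 0, 0]}, {"offset": [0, 0, 0], "dr": [0, 0, 0]}, {"offset": [0, 0, 0], "dr": [0, 0, 0]}, {"offset": [0, 0, 0], "dr": [0, 0, 0]}], "gripper": 1}}

```text
time_s: 1.98
position: [0.6127, 0.0291, 0.1415]
tcp_rot: [[-0.0, 1.0, -0.001], [1.0, 0.0, 0.0], [0.0, -0.001, -1.0]]
force: [-0.5, -0.6, 0.0]
opening: 0.343
grasp_force: 30.0
```

{"method": "servo_tool", "body": {"targets": [{"offset": [0, 0, -0.003], "dr": [0, 0, 0]}, {"offset": [0, 0, -0.01], "dr": [0, 0, 0]}, {"offset": [0, 0, -0.02], "dr": [0, 0, 0]}, {"offset": [0, 0, -0.032], "dr": [0, 0, 0]}, {"offset": [0, 0, -0.044], "dr": [0, 0, 0]}, {"offset": [0, 0, -0.056], "dr": [0, 0, 0]}, {"offset": [0, 0, -0.068], "dr": [0, 0, 0]}, {"offset": [0, 0, -0.08], "dr": [0, 0, 0]}, {"offset": [0, 0, -0.088], "dr": [0, 0, 0]}, {"offset": [0, 0, -0.09], "dr": [0, 0, 0]}, {"offset": [0, 0, -0.09], "dr": [0, 0, 0]}]}}

```text
time_s: 2.9
position: [0.6133, 0.029, 0.2325]
tcp_rot: [[-0.0, 1.0, 0.002], [1.0, 0.0, -0.0], [-0.0, 0.002, -1.0]]
force: [-0.3, -0.1, -4.9]
opening: 0.349
grasp_force: 30.0
```

```bash
python3 - <<'E'
from rig import bot, viewer
import cv2,pickle
d={n:viewer.capture(n) for n in("side","wrist","scene")};pickle.dump(d,open("d1.pkl","wb"))
a=cv2.resize(d["side"]["color"][80:350,170:350],None,fx=2.2,fy=2.2);b=d["wrist"]["color"]
import numpy as np
b=cv2.resize(b,(400,300));h=np.zeros((594,796,3),np.uint8);h[:,:396]=a;h[:300,396:]=b;h[300:600,396:][:294]=cv2.resize(d["scene"]["color"],(400,300))[:294]
cv2.imwrite("pics/m1.png",h[:,:,::-1])
E
```

```text
(no output)
```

View pics/m1.png

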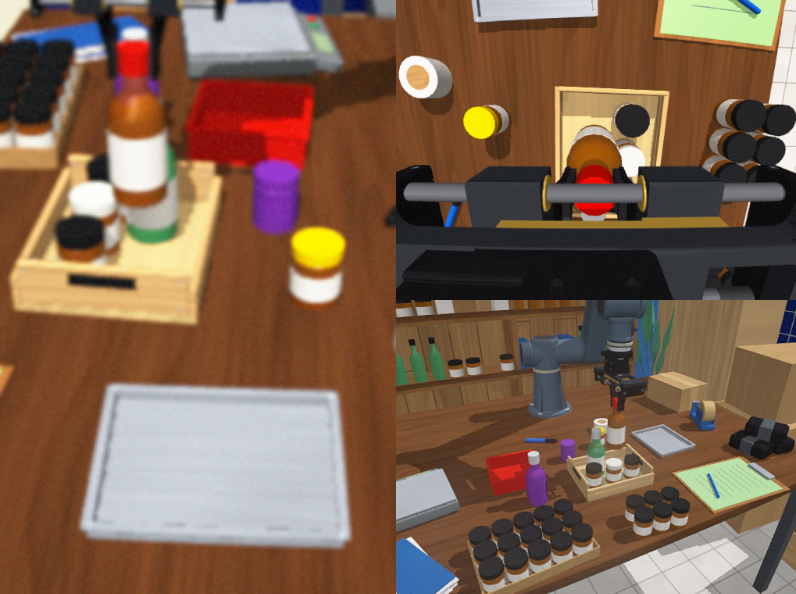

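Amber hangs upright in the grip, and the crate is otherwise undisturbed. The tray reads clearly in the side view. I'm carrying the bottle there.

{"method": "servo_tool", "body": {"targets": [{"offset": [0.003, -0.001, 0], "dr": [0, 0, 0]}, {"offset": [0.011, -0.002, 0], "dr": [0, 0, 0]}, {"offset": [0.024, -0.005, 0], "dr": [0, 0, 0]}, {"offset": [0.041, -0.008, 0], "dr": [0, 0, 0]}, {"offset": [0.06, -0.012, 0], "dr": [0, 0, 0]}, {"offset": [0.08, -0.016, 0], "dr": [0, 0, 0]}, {"offset": [0.1, -0.02, 0], "dr": [0, 0, 0]}, {"offset": [0.121, -0.024, 0], "dr": [0, 0, 0]}, {"offset": [0.142, -0.028, 0], "dr": [0, 0, 0]}, {"offset": [0.162, -0.032, 0], "dr": [0, 0, 0]}, {"offset": [0.182, -0.036, 0], "dr": [0, 0, 0]}, {"offset": [0.202, -0.04, 0], "dr": [0, 0, 0]}, {"offset": [0.221, -0.044, 0], "dr": [0, 0, 0]}, {"offset": [0.238, -0.048, 0], "dr": [0, 0, 0]}, {"offset": [0.253, -0.051, 0], "dr": [0, 0, 0]}, {"offset": [0.265, -0.053, 0], "dr": [0, 0, 0]}, {"offset": [0.273, -0.055, 0], "dr": [0, 0, 0]}, {"offset": [0.278, -0.056, 0], "dr": [0, 0, 0]}, {"offset": [0.279, -0.056, 0], "dr": [0, 0, 0]}, {"offset": [0.279, -0.056, 0], "dr": [0, 0, 0]}]}}

```text
time_s: 4.72
position: [0.5571, 0.3078, 0.2315]
tcp_rot: [[-0.0, 1.0, 0.0], [1.0, 0.0, -0.001], [-0.001, 0.0, -1.0]]
force: [-0.6, 0.2, -4.0]
opening: 0.349
grasp_force: 30.0
```

```bash
python3 - <<'E'
from rig import bot, viewer
import cv2,pickle,numpy as np
d={n:viewer.capture(n) for n in("side","wrist")}
pickle.dump(d,open("d2.pkl","wb"))
a=cv2.resize(d["side"]["color"][80:350,170:350],None,fx=2.2,fy=2.2);b=cv2.resize(d["wrist"]["color"],(400,300));h=np.zeros((594,796,3),np.uint8);h[:,:396]=a;h[:300,396:]=b
cv2.imwrite("pics/m2.png",h[:,:,::-1])
E
```

```text
(no output)
```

View pics/m2.png

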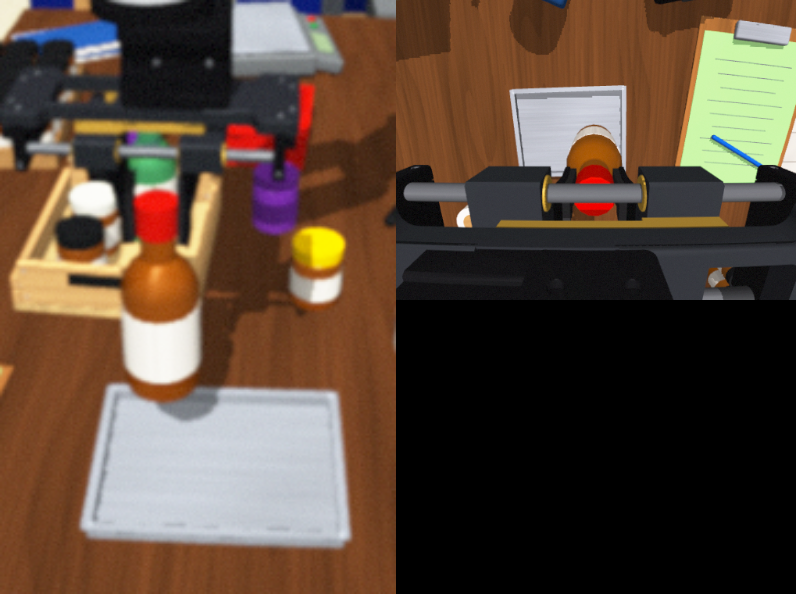

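Amber is upright over the far-left half of the tray: base at about (160,395) in the composite, tray corners (105,385) to (348,540). I'm lowering it gently.

{"method": "servo_tool", "body": {"targets": [{"offset": [0, 0, 0.004], "dr": [0, 0, 0]}, {"offset": [0, 0, 0.012], "dr": [0, 0, 0]}, {"offset": [0, 0, 0.022], "dr": [0, 0, 0]}, {"offset": [0, 0, 0.034], "dr": [0, 0, 0]}, {"offset": [0, 0, 0.046], "dr": [0, 0, 0]}, {"offset": [0, 0, 0.058], "dr": [0, 0, 0]}, {"offset": [0, 0, 0.068], "dr": [0, 0, 0]}, {"offset": [0, 0, 0.076], "dr": [0, 0, 0]}, {"offset": [0, 0, 0.082], "dr": [0, 0, 0]}, {"offset": [0, 0, 0.086], "dr": [0, 0, 0]}, {"offset": [0, 0, 0.089], "dr": [0, 0, 0]}, {"offset": [0, 0, 0.091], "dr": [0, 0, 0]}, {"offset": [0, 0, 0.093], "dr": [0, 0, 0]}, {"offset": [0, 0, 0.094], "dr": [0, 0, 0]}, {"offset": [0, 0, 0.095], "dr": [0, 0, 0]}, {"offset": [0, 0, 0.095], "dr": [0, 0, 0]}, {"offset": [0, 0, 0.095], "dr": [0, 0, 0]}]}}

```text
time_s: 6.23
position: [0.5571, 0.3081, 0.1368]
tcp_rot: [[-0.0, 1.0, 0.0], [1.0, 0.0, 0.0], [0.0, 0.0, -1.0]]
force: [0.4, 0.8, -4.6]
opening: 0.345
grasp_force: 30.0
```

```bash
python3 - <<'E'
import pickle
from h import *
c=pickle.load(open("d2.pkl","rb"))["wrist"]
print(px2w(c,[(148,115),(293,111)],.014))
E
```

```text
[[0.41091776 0.38368741]
 [0.61235819 0.38839739]]
```

{"method": "servo_tool", "body": {"targets": [{"offset": [0, 0, 0.001], "dr": [0, 0, 0]}, {"offset": [0, 0, 0.001], "dr": [0, 0, 0]}, {"offset": [0, 0, 0.001], "dr": [0, 0, 0]}]}}

```text
time_s: 6.48
position: [0.5573, 0.3082, 0.1365]
tcp_rot: [[-0.0, 1.0, 0.001], [1.0, 0.0, 0.0], [0.0, 0.001, -1.0]]
force: [-1.8, -0.5, 1.7]
opening: 0.348
grasp_force: 30.0
```

{"method": "servo_tool", "body": {"targets": [{"offset": [0, 0, 0], "dr": [0, 0, 0]}, {"offset": [0, 0, 0], "dr": [0, 0, 0]}, {"offset": [0, 0, 0], "dr": [0, 0, 0]}, {"offset": [0, 0, 0], "dr": [0, 0, 0]}, {"offset": [0, 0, 0], "dr": [0, 0, 0]}, {"offset": [0, 0, 0], "dr": [0, 0, 0]}, {"offset": [0, 0, -0.005], "dr": [0, 0, 0]}, {"offset": [0, 0, -0.015], "dr": [0, 0, 0]}, {"offset": [0, 0, -0.03], "dr": [0, 0, 0]}, {"offset": [0, 0, -0.045], "dr": [0, 0, 0]}, {"offset": [0, 0, -0.06], "dr": [0, 0, 0]}, {"offset": [0, 0, -0.075], "dr": [0, 0, 0]}, {"offset": [0, 0, -0.09], "dr": [0, 0, 0]}, {"offset": [-0.01, 0.002, -0.1], "dr": [0, 0, 0]}, {"offset": [-0.03, 0.005, -0.1], "dr": [0, 0, 0]}, {"offset": [-0.055, 0.009, -0.1], "dr": [0, 0, 0]}, {"offset": [-0.08, 0.012, -0.1], "dr": [0, 0, 0]}, {"offset": [-0.1, 0.015, -0.1], "dr": [0, 0, 0]}], "gripper": -1}}

```text
time_s: 7.98
position: [0.5721, 0.2058, 0.2362]
tcp_rot: [[0.0, 1.0, 0.001], [1.0, -0.0, -0.001], [-0.001, 0.001, -1.0]]
force: [0.8, -0.2, 0.5]
opening: 1.003
grasp_force: 0.0
```

{"method": "servo_tool", "body": {"targets": [{"offset": [-0.02, 0.003, 0], "dr": [0, 0, 0]}, {"offset": [-0.045, 0.007, 0], "dr": [0, 0, 0]}, {"offset": [-0.07, 0.011, 0], "dr": [0, 0, 0]}, {"offset": [-0.1, 0.016, 0], "dr": [0, 0, 0]}, {"offset": [-0.13, 0.021, 0], "dr": [0, 0, 0]}, {"offset": [-0.16, 0.026, 0], "dr": [0, 0, 0]}, {"offset": [-0.19, 0.03, 0], "dr": [0, 0, 0]}, {"offset": [-0.215, 0.034, 0], "dr": [0, 0, 0]}, {"offset": [-0.235, 0.038, 0], "dr": [0, 0, 0]}, {"offset": [-0.245, 0.039, 0], "dr": [0, 0, 0]}, {"offset": [-0.249, 0.04, 0], "dr": [0, 0, 0]}, {"offset": [-0.249, 0.04, 0], "dr": [0, 0, 0]}]}}

```text
time_s: 8.98
position: [0.6119, -0.0417, 0.2357]
tcp_rot: [[0.001, 1.0, 0.0], [1.0, -0.001, 0.0], [0.0, 0.0, -1.0]]
force: [0.4, 0.2, 0.7]
opening: 1.001
grasp_force: 0.0
```

```bash
python3 - <<'E'
from rig import bot, viewer
import cv2,pickle,numpy as np
d={n:viewer.capture(n) for n in("side","wrist")}
pickle.dump(d,open("d3.pkl","wb"))
a=cv2.resize(d["side"]["color"][80:350,170:350],None,fx=2.2,fy=2.2);b=cv2.resize(d["wrist"]["color"],(400,300));h=np.zeros((594,796,3),np.uint8);h[:,:396]=a;h[:300,396:]=b
cv2.imwrite("pics/m3.png",h[:,:,::-1])
E
```

```text
(no output)
```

View pics/m3.png

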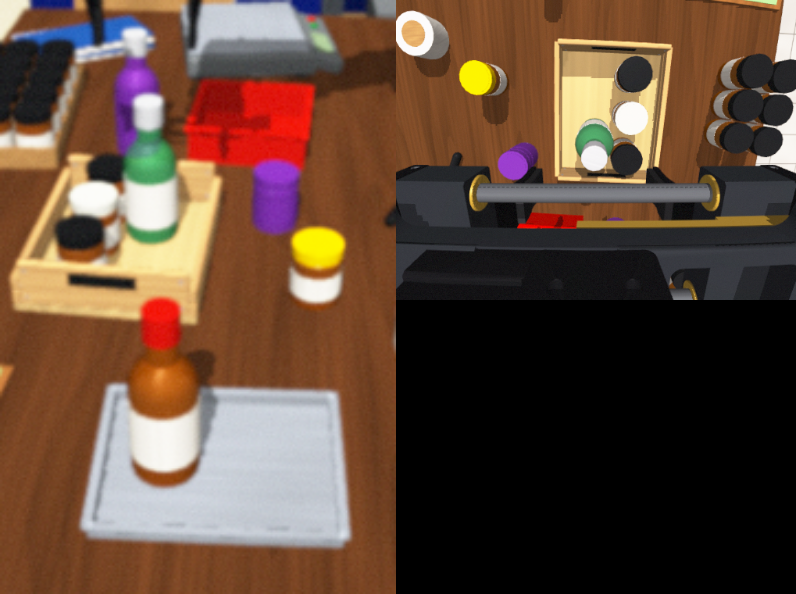

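Amber stands upright on the tray. In the composite's wrist view the green cap is at (594,158), the white lid at (630,117), the yellow lid at (477,78), and the crate's top corners run from (556,42) to (671,45).

```bash
python3 - <<'E'
import pickle
from h import *
np.set_printoptions(precision=4,suppress=True)
c=pickle.load(open("d3.pkl","rb"))["wrist"]
q=lambda u,v,z:print(px2w(c,[((u-396)*1.28+.1,v*1.28+.1)],z))
q(594,157,.173);q(630,117,.076);q(477,77,.068);q(634,73,.076);q(626,158,.076);print("crate");q(556,42,.06);q(671,45,.06);q(556,177,.06);q(646,182,.06)
E
```

```text
[[ 0.6122 -0.0422]]
[[ 0.668 -0.007]]
[[0.4323 0.0542]]
[[0.6714 0.0579]]
[[ 0.6643 -0.0734]]
crate
[[0.5551 0.1041]]
[[0.729  0.1006]]
[[ 0.5456 -0.1131]]
[[ 0.7042 -0.1228]]
```

{"method": "servo_tool", "body": {"targets": [{"offset": [0, 0, 0.01], "dr": [0, 0, 0]}, {"offset": [-0.001, 0, 0.025], "dr": [0, 0, 0]}, {"offset": [-0.001, 0, 0.042], "dr": [0, 0, 0]}, {"offset": [-0.001, 0, 0.058], "dr": [0, 0, 0]}, {"offset": [-0.001, 0, 0.072], "dr": [0, 0, 0]}, {"offset": [-0.001, 0, 0.083], "dr": [0, 0, 0]}, {"offset": [-0.001, 0, 0.09], "dr": [0, 0, 0]}, {"offset": [-0.001, 0, 0.094], "dr": [0, 0, 0]}, {"offset": [-0.001, 0, 0.094], "dr": [0, 0, 0]}, {"offset": [-0.001, 0, 0.094], "dr": [0, 0, 0]}]}}

```text
time_s: 9.92
position: [0.6123, -0.0418, 0.1418]
tcp_rot: [[-0.0, 1.0, 0.001], [1.0, 0.0, -0.0], [-0.0, 0.001, -1.0]]
force: [0.6, -0.9, -0.6]
opening: 1.003
grasp_force: 0.0
```

{"method": "servo_tool", "body": {"targets": [{"offset": [0, 0, 0], "dr": [0, 0, 0]}, {"offset": [0, 0, 0], "dr": [0, 0, 0]}, {"offset": [0, 0, 0], "dr": [0, 0, 0]}, {"offset": [0, 0, 0], "dr": [0, 0, 0]}, {"offset": [0, 0, 0], "dr": [0, 0, 0]}, {"offset": [0, 0, 0], "dr": [0, 0, 0]}, {"offset": [0, 0, 0], "dr": [0, 0, 0]}, {"offset": [0, 0, 0], "dr": [0, 0, 0]}, {"offset": [0, 0, 0], "dr": [0, 0, 0]}, {"offset": [0, 0, 0], "dr": [0, 0, 0]}], "gripper": 1}}

```text
time_s: 10.75
position: [0.6118, -0.042, 0.1415]
tcp_rot: [[-0.0, 1.0, -0.0], [1.0, 0.0, 0.0], [0.0, -0.0, -1.0]]
force: [-0.8, -0.5, 0.8]
opening: 0.347
grasp_force: 30.0
```

{"method": "servo_tool", "body": {"targets": [{"offset": [0, 0, -0.003], "dr": [0, 0, 0]}, {"offset": [0, 0, -0.01], "dr": [0, 0, 0]}, {"offset": [0, 0, -0.02], "dr": [0, 0, 0]}, {"offset": [0, 0, -0.032], "dr": [0, 0, 0]}, {"offset": [0, 0, -0.044], "dr": [0, 0, 0]}, {"offset": [0, 0, -0.056], "dr": [0, 0, 0]}, {"offset": [0, 0, -0.068], "dr": [0, 0, 0]}, {"offset": [0, 0, -0.08], "dr": [0, 0, 0]}, {"offset": [0, 0, -0.088], "dr": [0, 0, 0]}, {"offset": [0, 0, -0.09], "dr": [0, 0, 0]}, {"offset": [0, 0, -0.09], "dr": [0, 0, 0]}]}}

```text
time_s: 11.67
position: [0.6123, -0.042, 0.2324]
tcp_rot: [[-0.0, 1.0, 0.002], [1.0, 0.0, -0.0], [-0.0, 0.002, -1.0]]
force: [0.9, 0.1, -6.0]
opening: 0.345
grasp_force: 30.0
```

{"method": "servo_tool", "body": {"targets": [{"offset": [0.003, -0.002, 0], "dr": [0, 0, 0]}, {"offset": [0.01, -0.007, 0], "dr": [0, 0, 0]}, {"offset": [0.02, -0.014, 0], "dr": [0, 0, 0]}, {"offset": [0.034, -0.023, 0], "dr": [0, 0, 0]}, {"offset": [0.05, -0.033, 0], "dr": [0, 0, 0]}, {"offset": [0.067, -0.044, 0], "dr": [0, 0, 0]}, {"offset": [0.084, -0.056, 0], "dr": [0, 0, 0]}, {"offset": [0.101, -0.067, 0], "dr": [0, 0, 0]}, {"offset": [0.118, -0.078, 0], "dr": [0, 0, 0]}, {"offset": [0.135, -0.088, 0], "dr": [0, 0, 0]}, {"offset": [0.152, -0.098, 0], "dr": [0, 0, 0]}, {"offset": [0.169, -0.107, 0], "dr": [0, 0, 0]}, {"offset": [0.186, -0.115, 0], "dr": [0, 0, 0]}, {"offset": [0.203, -0.122, 0], "dr": [0, 0, 0]}, {"offset": [0.22, -0.127, 0], "dr": [0, 0, 0]}, {"offset": [0.237, -0.131, 0], "dr": [0, 0, 0]}, {"offset": [0.252, -0.134, 0], "dr": [0, 0, 0]}, {"offset": [0.264, -0.136, 0], "dr": [0, 0, 0]}, {"offset": [0.272, -0.138, 0], "dr": [0, 0, 0]}, {"offset": [0.276, -0.139, 0], "dr": [0, 0, 0]}]}}

```text
time_s: 13.33
position: [0.4718, 0.2355, 0.2315]
tcp_rot: [[-0.002, 1.0, -0.001], [1.0, 0.002, 0.0], [0.0, -0.001, -1.0]]
force: [-0.2, 0.3, -5.6]
opening: 0.343
grasp_force: 30.0
```

{"method": "servo_tool", "body": {"targets": [{"offset": [0.006, -0.001, 0], "dr": [0, 0, 0]}, {"offset": [0.016, -0.002, 0], "dr": [0, 0, 0]}, {"offset": [0.029, -0.003, 0], "dr": [0, 0, 0]}, {"offset": [0.043, -0.003, 0], "dr": [0, 0, 0]}, {"offset": [0.056, -0.003, 0], "dr": [0, 0, 0]}, {"offset": [0.066, -0.003, 0.001], "dr": [0, 0, 0]}, {"offset": [0.072, -0.003, 0.006], "dr": [0, 0, 0]}, {"offset": [0.073, -0.003, 0.014], "dr": [0, 0, 0]}, {"offset": [0.073, -0.003, 0.024], "dr": [0, 0, 0]}, {"offset": [0.073, -0.003, 0.036], "dr": [0, 0, 0]}, {"offset": [0.073, -0.003, 0.048], "dr": [0, 0, 0]}, {"offset": [0.073, -0.003, 0.06], "dr": [0, 0, 0]}, {"offset": [0.073, -0.003, 0.07], "dr": [0, 0, 0]}, {"offset": [0.073, -0.003, 0.078], "dr": [0, 0, 0]}, {"offset": [0.073, -0.003, 0.084], "dr": [0, 0, 0]}, {"offset": [0.073, -0.003, 0.089], "dr": [0, 0, 0]}, {"offset": [0.073, -0.003, 0.092], "dr": [0, 0, 0]}, {"offset": [0.073, -0.003, 0.094], "dr": [0, 0, 0]}, {"offset": [0.073, -0.003, 0.095], "dr": [0, 0, 0]}, {"offset": [0.073, -0.003, 0.096], "dr": [0, 0, 0]}]}}

```text
time_s: 15.0
position: [0.4704, 0.3073, 0.1365]
tcp_rot: [[-0.0, 1.0, 0.001], [1.0, 0.0, 0.0], [0.0, 0.001, -1.0]]
force: [-2.1, -0.3, 6.4]
opening: 0.348
grasp_force: 30.0
```

{"method": "servo_tool", "body": {"targets": [{"offset": [0, 0, 0], "dr": [0, 0, 0]}, {"offset": [0, 0, 0], "dr": [0, 0, 0]}]}}

```text
time_s: 15.17
position: [0.4703, 0.3072, 0.1365]
tcp_rot: [[-0.0, 1.0, 0.001], [1.0, 0.0, 0.0], [0.0, 0.001, -1.0]]
force: [-1.1, 0.4, 1.1]
opening: 0.344
grasp_force: 30.0
```

{"method": "servo_tool", "body": {"targets": [{"offset": [0, 0, 0], "dr": [0, 0, 0]}, {"offset": [0, 0, 0], "dr": [0, 0, 0]}, {"offset": [0, 0, 0], "dr": [0, 0, 0]}, {"offset": [0, 0, 0], "dr": [0, 0, 0]}, {"offset": [0, 0, 0], "dr": [0, 0, 0]}, {"offset": [0, 0, 0], "dr": [0, 0, 0]}, {"offset": [0, 0, -0.005], "dr": [0, 0, 0]}, {"offset": [0, 0, -0.015], "dr": [0, 0, 0]}, {"offset": [0, 0, -0.03], "dr": [0, 0, 0]}, {"offset": [0, 0, -0.045], "dr": [0, 0, 0]}, {"offset": [0, 0, -0.06], "dr": [0, 0, 0]}, {"offset": [0, 0, -0.075], "dr": [0, 0, 0]}, {"offset": [0, 0, -0.09], "dr": [0, 0, 0]}, {"offset": [-0.005, 0, -0.1], "dr": [0, 0, 0]}, {"offset": [-0.02, 0, -0.1], "dr": [0, 0, 0]}, {"offset": [-0.04, 0, -0.1], "dr": [0, 0, 0]}, {"offset": [-0.065, 0.01, -0.1], "dr": [0, 0, 0]}, {"offset": [-0.09, 0.025, -0.1], "dr": [0, 0, 0]}, {"offset": [-0.105, 0.035, -0.1], "dr": [0, 0, 0]}, {"offset": [-0.114, 0.039, -0.1], "dr": [0, 0, 0]}], "gripper": -1}}

```text
time_s: 16.83
position: [0.5105, 0.1909, 0.2363]
tcp_rot: [[0.002, 1.0, 0.002], [1.0, -0.002, -0.0], [-0.0, 0.002, -1.0]]
force: [0.8, 0.1, 0.1]
opening: 0.999
grasp_force: 0.0
```

{"method": "servo_tool", "body": {"targets": [{"offset": [-0.01, 0.008, 0], "dr": [0, 0, 0]}, {"offset": [-0.025, 0.02, 0], "dr": [0, 0, 0]}, {"offset": [-0.045, 0.036, 0], "dr": [0, 0, 0]}, {"offset": [-0.065, 0.052, 0], "dr": [0, 0, 0]}, {"offset": [-0.085, 0.068, 0], "dr": [0, 0, 0]}, {"offset": [-0.105, 0.084, 0], "dr": [0, 0, 0]}, {"offset": [-0.125, 0.1, 0], "dr": [0, 0, 0]}, {"offset": [-0.145, 0.116, 0], "dr": [0, 0, 0]}, {"offset": [-0.163, 0.13, 0], "dr": [0, 0, 0]}, {"offset": [-0.178, 0.142, 0], "dr": [0, 0, 0]}, {"offset": [-0.19, 0.152, 0], "dr": [0, 0, 0]}, {"offset": [-0.197, 0.157, 0], "dr": [0, 0, 0]}, {"offset": [-0.2, 0.159, 0], "dr": [0, 0, 0]}, {"offset": [-0.2, 0.159, 0], "dr": [0, 0, 0]}]}}

```text
time_s: 18.0
position: [0.6679, -0.0071, 0.2353]
tcp_rot: [[0.0, 1.0, -0.001], [1.0, -0.0, 0.0], [0.0, -0.001, -1.0]]
force: [-0.5, 0.7, 0.3]
opening: 0.999
grasp_force: 0.0
```

```bash
python3 - <<'E'
from rig import bot, viewer
import cv2,pickle,numpy as np
d={n:viewer.capture(n) for n in("side","wrist")}
pickle.dump(d,open("d4.pkl","wb"))
a=cv2.resize(d["side"]["color"][80:350,170:350],None,fx=2.2,fy=2.2);b=cv2.resize(d["wrist"]["color"],(400,300));h=np.zeros((594,796,3),np.uint8);h[:,:396]=a;h[:300,396:]=b
cv2.imwrite("pics/m4.png",h[:,:,::-1])
E
```

```text
(no output)
```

View pics/m4.png

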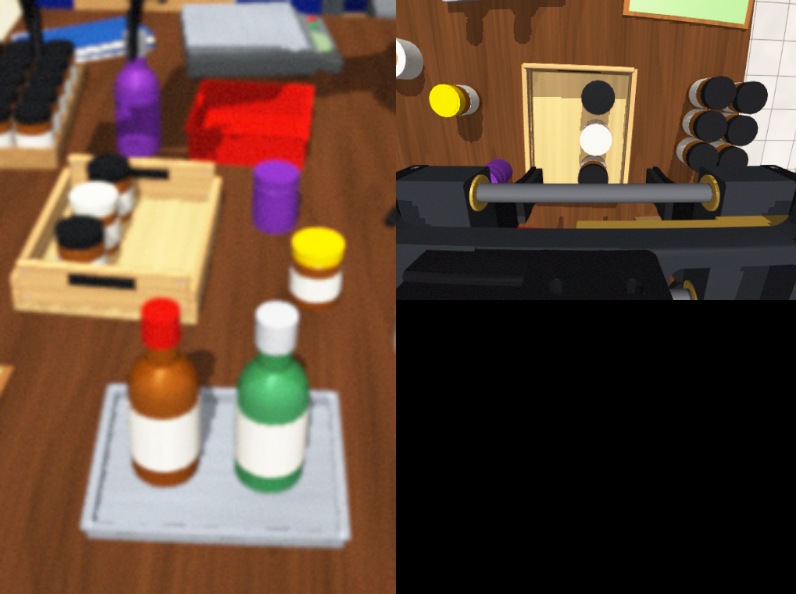

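Both bottles are standing on the tray. In the wrist view the white lid is at (595,140), the crate end-wall corners are at (523,66) and (637,67), and the black lids are at (598,97) and (593,175).

```bash
python3 - <<'E'
import pickle
from h import *
np.set_printoptions(precision=4,suppress=True)
c=pickle.load(open("d4.pkl","rb"))["wrist"]
q=lambda u,v,z:print(px2w(c,[((u-396)*1.28+.1,v*1.28+.1)],z))
q(595,140,.076);q(598,97,.076);q(445,100,.068);print("crate");q(523,66,.06);q(637,67,.06)
g=px2w(c,[(0,0)],0)
E
```

```text
[[ 0.6694 -0.0091]]
[[0.6739 0.0574]]
[[0.431  0.0544]]
crate
[[0.5582 0.1044]]
[[0.7341 0.1026]]
```

{"method": "servo_tool", "body": {"targets": [{"offset": [0, 0, 0.01], "dr": [0, 0, 0]}, {"offset": [-0.001, 0, 0.025], "dr": [0, 0, 0]}, {"offset": [-0.001, 0, 0.045], "dr": [0, 0, 0]}, {"offset": [-0.001, 0, 0.065], "dr": [0, 0, 0]}, {"offset": [-0.001, 0, 0.085], "dr": [0, 0, 0]}, {"offset": [-0.001, 0, 0.103], "dr": [0, 0, 0]}, {"offset": [-0.001, 0, 0.12], "dr": [0, 0, 0]}, {"offset": [-0.001, 0, 0.135], "dr": [0, 0, 0]}, {"offset": [-0.001, 0, 0.148], "dr": [0, 0, 0]}, {"offset": [-0.001, 0, 0.16], "dr": [0, 0, 0]}, {"offset": [-0.001, 0, 0.17], "dr": [0, 0, 0]}, {"offset": [-0.001, 0, 0.179], "dr": [0, 0, 0]}, {"offset": [-0.001, 0, 0.186], "dr": [0, 0, 0]}, {"offset": [-0.001, 0, 0.19], "dr": [0, 0, 0]}, {"offset": [-0.001, 0, 0.19], "dr": [0, 0, 0]}, {"offset": [-0.001, 0, 0.19], "dr": [0, 0, 0]}], "gripper": -0.6}}

```text
time_s: 19.43
position: [0.6682, -0.0081, 0.0457]
tcp_rot: [[0.0, 1.0, 0.0], [1.0, -0.0, -0.0], [-0.0, 0.0, -1.0]]
force: [0.6, 0.1, -0.0]
opening: 0.802
grasp_force: 0.0
```

{"method": "servo_tool", "body": {"targets": [{"offset": [0, 0, 0], "dr": [0, 0, 0]}, {"offset": [0, 0, 0], "dr": [0, 0, 0]}, {"offset": [0, 0, 0], "dr": [0, 0, 0]}, {"offset": [0, 0, 0], "dr": [0, 0, 0]}, {"offset": [0, 0, 0], "dr": [0, 0, 0]}, {"offset": [0, 0, 0], "dr": [0, 0, 0]}, {"offset": [0, 0, 0], "dr": [0, 0, 0]}, {"offset": [0, 0, 0], "dr": [0, 0, 0]}], "gripper": 1}}

```text
time_s: 20.1
position: [0.6686, -0.008, 0.0461]
tcp_rot: [[0.0, 1.0, 0.001], [1.0, -0.0, -0.0], [-0.0, 0.001, -1.0]]
force: [0.7, -0.1, 2.9]
opening: 0.586
grasp_force: 30.0
```

{"method": "servo_tool", "body": {"targets": [{"offset": [0, 0, -0.003], "dr": [0, 0, 0]}, {"offset": [0, 0, -0.01], "dr": [0, 0, 0]}, {"offset": [0, 0, -0.02], "dr": [0, 0, 0]}, {"offset": [0, 0, -0.032], "dr": [0, 0, 0]}, {"offset": [0, 0, -0.044], "dr": [0, 0, 0]}, {"offset": [0, 0, -0.056], "dr": [0, 0, 0]}, {"offset": [0, 0, -0.068], "dr": [0, 0, 0]}, {"offset": [0, 0, -0.08], "dr": [0, 0, 0]}, {"offset": [0, 0, -0.092], "dr": [0, 0, 0]}, {"offset": [0, 0, -0.102], "dr": [0, 0, 0]}, {"offset": [0, 0, -0.108], "dr": [0, 0, 0]}, {"offset": [0, 0, -0.11], "dr": [0, 0, 0]}, {"offset": [0, 0, -0.11], "dr": [0, 0, 0]}]}}

```text
time_s: 21.18
position: [0.6682, -0.008, 0.1562]
tcp_rot: [[-0.0, 1.0, 0.001], [1.0, 0.0, -0.0], [-0.0, 0.001, -1.0]]
force: [-0.3, -0.6, -0.4]
opening: 0.585
grasp_force: 30.0
```

{"method": "servo_tool", "body": {"targets": [{"offset": [-0.003, -0.002, 0], "dr": [0, 0, 0]}, {"offset": [-0.011, -0.007, 0], "dr": [0, 0, 0]}, {"offset": [-0.024, -0.014, 0], "dr": [0, 0, 0]}, {"offset": [-0.041, -0.024, 0], "dr": [0, 0, 0]}, {"offset": [-0.06, -0.036, 0], "dr": [0, 0, 0]}, {"offset": [-0.08, -0.048, 0], "dr": [0, 0, 0]}, {"offset": [-0.1, -0.06, 0], "dr": [0, 0, 0]}, {"offset": [-0.12, -0.072, 0], "dr": [0, 0, 0]}, {"offset": [-0.14, -0.084, 0], "dr": [0, 0, 0]}, {"offset": [-0.16, -0.096, 0], "dr": [0, 0, 0]}, {"offset": [-0.18, -0.107, 0], "dr": [0, 0, 0]}, {"offset": [-0.2, -0.118, 0], "dr": [0, 0, 0]}, {"offset": [-0.22, -0.129, 0], "dr": [0, 0, 0]}, {"offset": [-0.237, -0.139, 0], "dr": [0, 0, 0]}, {"offset": [-0.252, -0.148, 0], "dr": [0, 0, 0]}, {"offset": [-0.264, -0.155, 0], "dr": [0, 0, 0]}, {"offset": [-0.272, -0.16, 0], "dr": [0, 0, 0]}, {"offset": [-0.276, -0.162, 0], "dr": [0, 0, 0]}, {"offset": [-0.277, -0.163, 0], "dr": [0, 0, 0]}, {"offset": [-0.277, -0.163, 0], "dr": [0, 0, 0]}]}}

```text
time_s: 22.85
position: [0.5048, -0.2848, 0.1555]
tcp_rot: [[0.0, 1.0, -0.0], [1.0, -0.0, 0.001], [0.001, -0.0, -1.0]]
force: [0.0, 0.3, -1.5]
opening: 0.589
grasp_force: 30.0
```

```bash
python3 - <<'E'
from rig import bot, viewer
import cv2,pickle,numpy as np
d={n:viewer.capture(n) for n in("side","wrist","scene")}
pickle.dump(d,open("d5.pkl","wb"))
a=cv2.resize(d["side"]["color"][80:350,170:350],None,fx=2.2,fy=2.2);b=cv2.resize(d["wrist"]["color"],(400,300));h=np.zeros((594,796,3),np.uint8);h[:,:396]=a;h[:300,396:]=b
h[300:594,396:]=cv2.resize(d["scene"]["color"][120:270,80:284],(400,294))
cv2.imwrite("pics/m5.png",h[:,:,::-1])
E
```

```text
(no output)
```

View pics/m5.png

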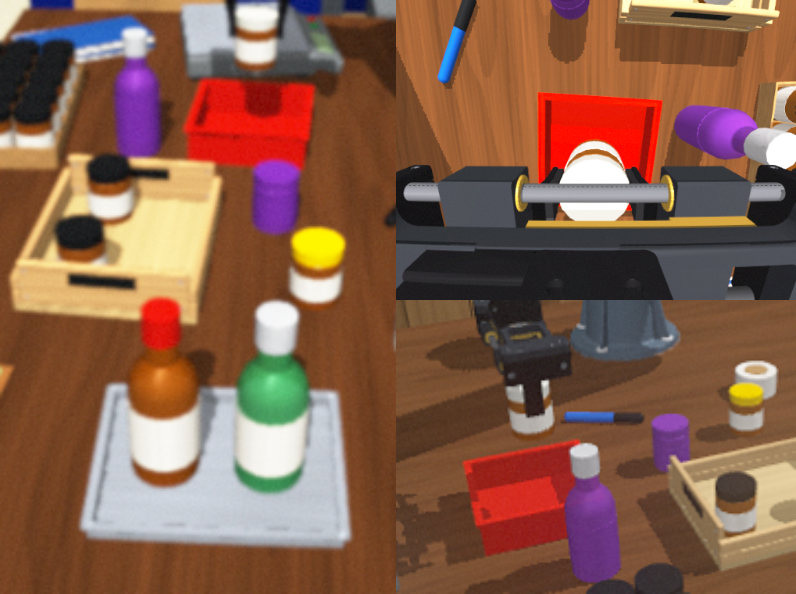

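The jar hangs upright over the bin. The bin's +y rim corners are at (540,94) and (661,101) in the wrist view.

```bash
python3 - <<'E'
import pickle
from h import *
c=pickle.load(open("d5.pkl","rb"))["wrist"]
q=lambda u,v,z:print(px2w(c,[((u-396)*1.28+.1,v*1.28+.1)],z))
q(540,94,.05);q(661,101,.05);q(770,148,.165)
E
```

```text
[[ 0.43772897 -0.21629014]]
[[ 0.59069352 -0.22473301]]
[[ 0.64410895 -0.25676568]]
```

{"method": "servo_tool", "body": {"targets": [{"offset": [-0.005, 0.002, 0.004], "dr": [0, 0, 0]}, {"offset": [-0.009, 0.004, 0.012], "dr": [0, 0, 0]}, {"offset": [-0.009, 0.004, 0.022], "dr": [0, 0, 0]}, {"offset": [-0.009, 0.004, 0.034], "dr": [0, 0, 0]}, {"offset": [-0.009, 0.004, 0.047], "dr": [0, 0, 0]}, {"offset": [-0.009, 0.004, 0.06], "dr": [0, 0, 0]}, {"offset": [-0.009, 0.004, 0.073], "dr": [0, 0, 0]}, {"offset": [-0.009, 0.004, 0.085], "dr": [0, 0, 0]}, {"offset": [-0.009, 0.004, 0.095], "dr": [0, 0, 0]}, {"offset": [-0.009, 0.004, 0.102], "dr": [0, 0, 0]}, {"offset": [-0.009, 0.004, 0.107], "dr": [0, 0, 0]}, {"offset": [-0.009, 0.004, 0.11], "dr": [0, 0, 0]}, {"offset": [-0.009, 0.004, 0.112], "dr": [0, 0, 0]}, {"offset": [-0.009, 0.004, 0.113], "dr": [0, 0, 0]}, {"offset": [-0.009, 0.004, 0.114], "dr": [0, 0, 0]}, {"offset": [-0.009, 0.004, 0.115], "dr": [0, 0, 0]}, {"offset": [-0.009, 0.004, 0.115], "dr": [0, 0, 0]}, {"offset": [-0.009, 0.004, 0.115], "dr": [0, 0, 0]}]}}

```text
time_s: 24.5
position: [0.5094, -0.2943, 0.042]
tcp_rot: [[-0.0, 1.0, 0.001], [1.0, 0.0, -0.001], [-0.001, 0.001, -1.0]]
force: [-1.1, 0.6, 6.3]
opening: 0.587
grasp_force: 30.0
```

{"method": "servo_tool", "body": {"targets": [{"offset": [0, 0, 0], "dr": [0, 0, 0]}, {"offset": [0, 0, 0], "dr": [0, 0, 0]}, {"offset": [0, 0, 0], "dr": [0, 0, 0]}, {"offset": [0, 0, 0], "dr": [0, 0, 0]}, {"offset": [0, 0, 0], "dr": [0, 0, 0]}, {"offset": [0, 0, 0], "dr": [0, 0, 0]}, {"offset": [0, 0, -0.005], "dr": [0, 0, 0]}, {"offset": [0, 0, -0.015], "dr": [0, 0, 0]}, {"offset": [0, 0, -0.03], "dr": [0, 0, 0]}, {"offset": [0, 0, -0.045], "dr": [0, 0, 0]}, {"offset": [0, 0, -0.06], "dr": [0, 0, 0]}, {"offset": [0, 0, -0.08], "dr": [0, 0, 0]}, {"offset": [0, 0, -0.1], "dr": [0, 0, 0]}, {"offset": [0, 0, -0.12], "dr": [0, 0, 0]}, {"offset": [0.005, 0, -0.135], "dr": [0, 0, 0]}, {"offset": [0.02, -0.004, -0.14], "dr": [0, 0, 0]}, {"offset": [0.04, -0.01, -0.14], "dr": [0, 0, 0]}, {"offset": [0.065, -0.016, -0.14], "dr": [0, 0, 0]}, {"offset": [0.09, -0.022, -0.14], "dr": [0, 0, 0]}, {"offset": [0.108, -0.026, -0.14], "dr": [0, 0, 0]}], "gripper": -0.6}}

```text
time_s: 26.17
position: [0.4807, -0.1825, 0.1803]
tcp_rot: [[-0.0, 1.0, -0.002], [1.0, 0.0, 0.002], [0.002, -0.002, -1.0]]
force: [0.4, 0.6, 0.3]
opening: 0.802
grasp_force: 0.0
```

{"method": "servo_tool", "body": {"targets": [{"offset": [0.015, -0.003, 0], "dr": [0, 0, 0]}, {"offset": [0.035, -0.008, 0], "dr": [0, 0, 0]}, {"offset": [0.06, -0.013, 0], "dr": [0, 0, 0]}, {"offset": [0.085, -0.018, 0], "dr": [0, 0, 0]}, {"offset": [0.11, -0.024, 0], "dr": [0, 0, 0]}, {"offset": [0.135, -0.029, 0], "dr": [0, 0, 0]}, {"offset": [0.16, -0.035, 0], "dr": [0, 0, 0]}, {"offset": [0.185, -0.04, 0], "dr": [0, 0, 0]}, {"offset": [0.207, -0.045, 0], "dr": [0, 0, 0]}, {"offset": [0.225, -0.049, 0], "dr": [0, 0, 0]}, {"offset": [0.236, -0.051, 0], "dr": [0, 0, 0]}, {"offset": [0.24, -0.052, 0], "dr": [0, 0, 0]}, {"offset": [0.24, -0.052, 0], "dr": [0, 0, 0]}, {"offset": [0.24, -0.052, 0], "dr": [0, 0, 0]}]}}

```text
time_s: 27.33
position: [0.431, 0.054, 0.1806]
tcp_rot: [[-0.001, 1.0, 0.0], [1.0, 0.001, -0.0], [-0.0, 0.0, -1.0]]
force: [0.4, -0.5, -0.4]
opening: 0.796
grasp_force: 0.0
```

```bash
python3 - <<'E'
from rig import bot, viewer
import cv2,pickle,numpy as np
d={n:viewer.capture(n) for n in("side","wrist","scene")}
pickle.dump(d,open("d6.pkl","wb"))
a=cv2.resize(d["side"]["color"][80:350,170:350],None,fx=2.2,fy=2.2);b=cv2.resize(d["wrist"]["color"],(400,300));h=np.zeros((594,796,3),np.uint8);h[:,:396]=a;h[:300,396:]=b
h[300:594,396:]=cv2.resize(d["scene"]["color"][120:270,80:284],(400,294))
cv2.imwrite("pics/m6.png",h[:,:,::-1])
E
```

```text
(no output)
```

View pics/m6.png

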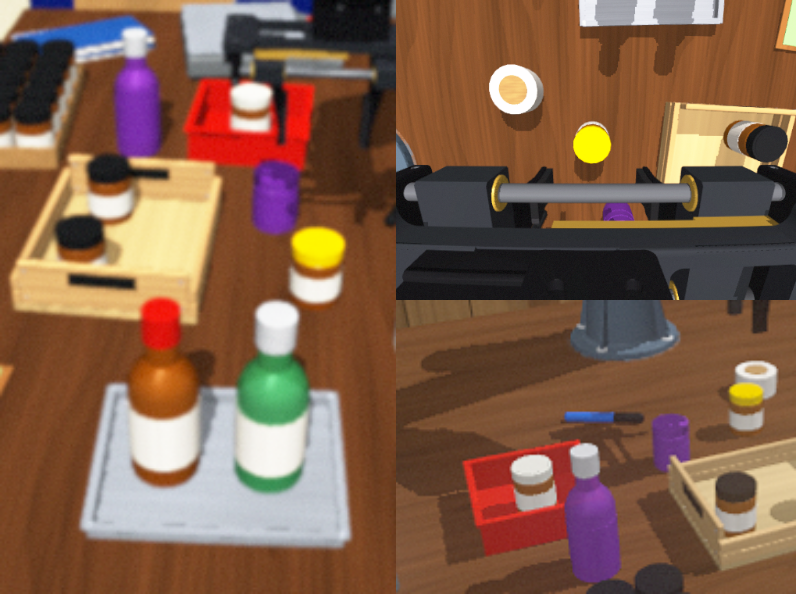

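The old jar stands in the bin, with its lid at (250,95) in the side view. The yellow lid is at (592,144) in the wrist view, under the gripper. I'm going down onto it.

{"method": "servo_tool", "body": {"targets": [{"offset": [0, -0.001, 0.01], "dr": [0, 0, 0]}, {"offset": [0, -0.002, 0.025], "dr": [0, 0, 0]}, {"offset": [0, -0.002, 0.042], "dr": [0, 0, 0]}, {"offset": [0, -0.002, 0.06], "dr": [0, 0, 0]}, {"offset": [0, -0.002, 0.077], "dr": [0, 0, 0]}, {"offset": [0, -0.002, 0.093], "dr": [0, 0, 0]}, {"offset": [0, -0.002, 0.107], "dr": [0, 0, 0]}, {"offset": [0, -0.002, 0.119], "dr": [0, 0, 0]}, {"offset": [0, -0.002, 0.129], "dr": [0, 0, 0]}, {"offset": [0, -0.002, 0.137], "dr": [0, 0, 0]}, {"offset": [0, -0.002, 0.142], "dr": [0, 0, 0]}, {"offset": [0, -0.002, 0.143], "dr": [0, 0, 0]}, {"offset": [0, -0.002, 0.143], "dr": [0, 0, 0]}, {"offset": [0, -0.002, 0.143], "dr": [0, 0, 0]}]}}

```text
time_s: 28.65
position: [0.4293, 0.0539, 0.0378]
tcp_rot: [[0.0, 1.0, 0.001], [1.0, -0.0, -0.0], [-0.0, 0.001, -1.0]]
force: [0.2, -0.4, 0.1]
opening: 0.804
grasp_force: 0.0
```

{"method": "servo_tool", "body": {"targets": [{"offset": [0, 0, 0], "dr": [0, 0, 0]}, {"offset": [0, 0, 0], "dr": [0, 0, 0]}, {"offset": [0, 0, 0], "dr": [0, 0, 0]}, {"offset": [0, 0, 0], "dr": [0, 0, 0]}, {"offset": [0, 0, 0], "dr": [0, 0, 0]}, {"offset": [0, 0, 0], "dr": [0, 0, 0]}, {"offset": [0, 0, 0], "dr": [0, 0, 0]}, {"offset": [0, 0, 0], "dr": [0, 0, 0]}], "gripper": 1}}

```text
time_s: 29.32
position: [0.4288, 0.0541, 0.0378]
tcp_rot: [[-0.0, 1.0, -0.0], [1.0, 0.0, 0.0], [0.0, -0.0, -1.0]]
force: [-1.1, 0.0, 5.8]
opening: 0.587
grasp_force: 30.0
```

{"method": "servo_tool", "body": {"targets": [{"offset": [0, 0, -0.003], "dr": [0, 0, 0]}, {"offset": [0, 0, -0.01], "dr": [0, 0, 0]}, {"offset": [0, 0, -0.02], "dr": [0, 0, 0]}, {"offset": [0, 0, -0.032], "dr": [0, 0, 0]}, {"offset": [0, 0, -0.044], "dr": [0, 0, 0]}, {"offset": [0, 0, -0.056], "dr": [0, 0, 0]}, {"offset": [0, 0, -0.068], "dr": [0, 0, 0]}, {"offset": [0, 0, -0.08], "dr": [0, 0, 0]}, {"offset": [0, 0, -0.092], "dr": [0, 0, 0]}, {"offset": [0, 0, -0.104], "dr": [0, 0, 0]}, {"offset": [0, 0, -0.114], "dr": [0, 0, 0]}, {"offset": [0, 0, -0.119], "dr": [0, 0, 0]}, {"offset": [0, 0, -0.12], "dr": [0, 0, 0]}]}}

```text
time_s: 30.4
position: [0.4294, 0.054, 0.1585]
tcp_rot: [[-0.0, 1.0, 0.002], [1.0, 0.0, -0.0], [-0.0, 0.002, -1.0]]
force: [0.8, -0.1, -2.6]
opening: 0.586
grasp_force: 30.0
```

{"method": "servo_tool", "body": {"targets": [{"offset": [-0.001, 0.003, 0], "dr": [0, 0, 0]}, {"offset": [-0.003, 0.01, 0], "dr": [0, 0, 0]}, {"offset": [-0.006, 0.022, 0], "dr": [0, 0, 0]}, {"offset": [-0.01, 0.037, 0], "dr": [0, 0, 0]}, {"offset": [-0.014, 0.054, 0], "dr": [0, 0, 0]}, {"offset": [-0.019, 0.072, 0], "dr": [0, 0, 0]}, {"offset": [-0.023, 0.09, 0], "dr": [0, 0, 0]}, {"offset": [-0.028, 0.108, 0], "dr": [0, 0, 0]}, {"offset": [-0.032, 0.126, 0], "dr": [0, 0, 0]}, {"offset": [-0.037, 0.144, 0], "dr": [0, 0, 0]}, {"offset": [-0.042, 0.162, 0], "dr": [0, 0, 0]}, {"offset": [-0.046, 0.18, 0], "dr": [0, 0, 0]}, {"offset": [-0.051, 0.198, 0], "dr": [0, 0, 0]}, {"offset": [-0.055, 0.214, 0], "dr": [0, 0, 0]}, {"offset": [-0.058, 0.227, 0], "dr": [0, 0, 0]}, {"offset": [-0.06, 0.235, 0], "dr": [0, 0, 0]}, {"offset": [-0.062, 0.239, 0], "dr": [0, 0, 0]}, {"offset": [-0.062, 0.241, 0], "dr": [0, 0, 0]}, {"offset": [-0.062, 0.241, 0], "dr": [0, 0, 0]}, {"offset": [-0.062, 0.241, 0], "dr": [0, 0, 0]}]}}

```text
time_s: 32.07
position: [0.6691, -0.0077, 0.1572]
tcp_rot: [[-0.0, 1.0, -0.002], [1.0, 0.0, 0.0], [0.0, -0.002, -1.0]]
force: [0.2, 0.7, -1.8]
opening: 0.59
grasp_force: 30.0
```

```bash
python3 - <<'E'
from rig import bot, viewer
import cv2,pickle,numpy as np
d={n:viewer.capture(n) for n in("side","wrist","scene")}
pickle.dump(d,open("d7.pkl","wb"))
a=cv2.resize(d["side"]["color"][80:350,170:350],None,fx=2.2,fy=2.2);b=cv2.resize(d["wrist"]["color"],(400,300));h=np.zeros((594,796,3),np.uint8);h[:,:396]=a;h[:300,396:]=b
h[300:594,396:]=cv2.resize(d["scene"]["color"][120:270,180:384],(400,294))
cv2.imwrite("pics/m7.png",h[:,:,::-1])
E
```

```text
(no output)
```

View pics/m7.png

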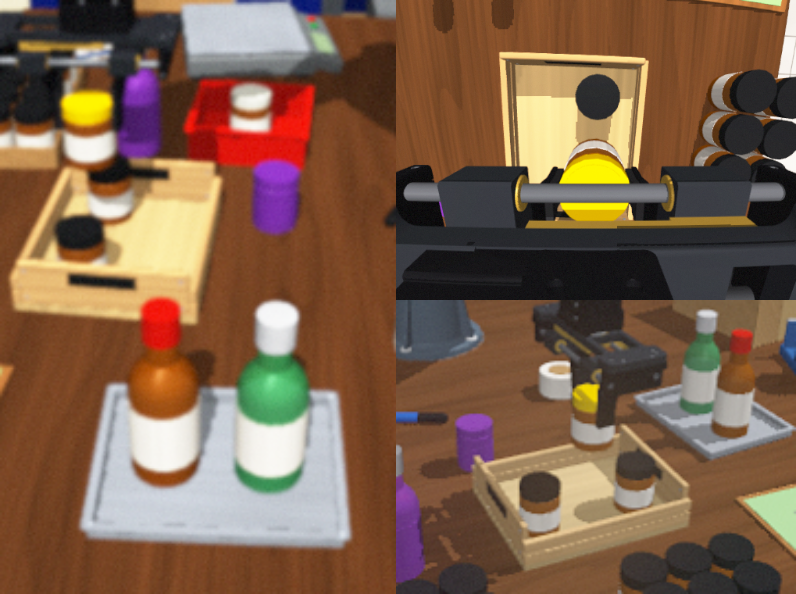

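The fresh jar hangs upright over the gap between the black lids, and the side jars are unmoved. I'm setting it down.

{"method": "servo_tool", "body": {"targets": [{"offset": [0, 0, 0.004], "dr": [0, 0, 0]}, {"offset": [0, 0, 0.012], "dr": [0, 0, 0]}, {"offset": [0, 0, 0.022], "dr": [0, 0, 0]}, {"offset": [0, 0, 0.034], "dr": [0, 0, 0]}, {"offset": [0, 0, 0.047], "dr": [0, 0, 0]}, {"offset": [0, 0, 0.06], "dr": [0, 0, 0]}, {"offset": [0, 0, 0.073], "dr": [0, 0, 0]}, {"offset": [0, 0, 0.085], "dr": [0, 0, 0]}, {"offset": [0, 0, 0.095], "dr": [0, 0, 0]}, {"offset": [0, 0, 0.102], "dr": [0, 0, 0]}, {"offset": [0, 0, 0.106], "dr": [0, 0, 0]}, {"offset": [0, 0, 0.109], "dr": [0, 0, 0]}, {"offset": [0, 0, 0.111], "dr": [0, 0, 0]}, {"offset": [0, 0, 0.112], "dr": [0, 0, 0]}, {"offset": [0, 0, 0.113], "dr": [0, 0, 0]}, {"offset": [0, 0, 0.113], "dr": [0, 0, 0]}, {"offset": [0, 0, 0.113], "dr": [0, 0, 0]}]}}

```text
time_s: 33.63
position: [0.6704, -0.008, 0.0459]
tcp_rot: [[-0.0, 1.0, 0.001], [1.0, 0.0, -0.0], [-0.0, 0.001, -1.0]]
force: [-1.5, 0.2, 4.6]
opening: 0.589
grasp_force: 30.0
```

{"method": "servo_tool", "body": {"targets": [{"offset": [0, 0, 0], "dr": [0, 0, 0]}, {"offset": [0, 0, 0], "dr": [0, 0, 0]}, {"offset": [0, 0, 0], "dr": [0, 0, 0]}, {"offset": [0, 0, 0], "dr": [0, 0, 0]}, {"offset": [0, 0, 0], "dr": [0, 0, 0]}, {"offset": [0, 0, 0], "dr": [0, 0, 0]}, {"offset": [0, 0, -0.005], "dr": [0, 0, 0]}, {"offset": [0, 0, -0.015], "dr": [0, 0, 0]}, {"offset": [0, 0, -0.03], "dr": [0, 0, 0]}, {"offset": [0, 0, -0.045], "dr": [0, 0, 0]}, {"offset": [0, 0, -0.065], "dr": [0, 0, 0]}, {"offset": [0, 0, -0.085], "dr": [0, 0, 0]}, {"offset": [0, 0, -0.105], "dr": [0, 0, 0]}, {"offset": [0, 0, -0.125], "dr": [0, 0, 0]}, {"offset": [0, 0, -0.145], "dr": [0, 0, 0]}, {"offset": [0, 0, -0.165], "dr": [0, 0, 0]}, {"offset": [0, 0, -0.18], "dr": [0, 0, 0]}, {"offset": [0, 0, -0.188], "dr": [0, 0, 0]}, {"offset": [0, 0, -0.19], "dr": [0, 0, 0]}], "gripper": -0.6}}

```text
time_s: 35.22
position: [0.6711, -0.0081, 0.2375]
tcp_rot: [[-0.0, 1.0, 0.005], [1.0, 0.0, -0.001], [-0.001, 0.005, -1.0]]
force: [0.6, -0.7, 0.3]
opening: 0.8
grasp_force: 0.0
```

{"method": "servo_tool", "body": {"targets": [{"offset": [0.008, -0.005, 0], "dr": [0, 0, 0]}, {"offset": [0.02, -0.013, 0], "dr": [0, 0, 0]}, {"offset": [0.036, -0.023, 0], "dr": [0, 0, 0]}, {"offset": [0.055, -0.035, 0], "dr": [0, 0, 0]}, {"offset": [0.075, -0.048, 0], "dr": [0, 0, 0]}, {"offset": [0.095, -0.061, 0], "dr": [0, 0, 0]}, {"offset": [0.117, -0.075, 0], "dr": [0, 0, 0]}, {"offset": [0.139, -0.089, 0], "dr": [0, 0, 0]}, {"offset": [0.161, -0.103, 0], "dr": [0, 0, 0]}, {"offset": [0.183, -0.117, 0], "dr": [0, 0, 0]}, {"offset": [0.205, -0.131, 0], "dr": [0, 0, 0]}, {"offset": [0.227, -0.145, 0], "dr": [0, 0, 0]}, {"offset": [0.248, -0.158, 0], "dr": [0, 0, 0]}, {"offset": [0.267, -0.17, 0], "dr": [0, 0, 0]}, {"offset": [0.285, -0.182, 0], "dr": [0, 0, 0]}, {"offset": [0.3, -0.191, 0], "dr": [0, 0, 0]}, {"offset": [0.31, -0.198, 0], "dr": [0, 0, 0]}, {"offset": [0.315, -0.201, 0], "dr": [0, 0, 0]}, {"offset": [0.315, -0.201, 0], "dr": [0, 0, 0]}, {"offset": [0.315, -0.201, 0], "dr": [0, 0, 0]}]}}

```text
time_s: 36.88
position: [0.4687, 0.3069, 0.2342]
tcp_rot: [[-0.001, 1.0, -0.0], [1.0, 0.001, -0.001], [-0.001, -0.0, -1.0]]
force: [-0.2, 0.4, 0.3]
opening: 0.801
grasp_force: 0.0
```

```bash
python3 - <<'E'
from rig import bot, viewer
import cv2,pickle,numpy as np
d={n:viewer.capture(n) for n in("side","wrist","scene")}
pickle.dump(d,open("d8.pkl","wb"))
a=cv2.resize(d["side"]["color"][80:350,170:350],None,fx=2.2,fy=2.2);b=cv2.resize(d["wrist"]["color"],(400,300));h=np.zeros((594,796,3),np.uint8);h[:,:396]=a;h[:300,396:]=b
h[300:594,396:]=cv2.resize(d["scene"]["color"][120:270,180:384],(400,294))
cv2.imwrite("pics/m8.png",h[:,:,::-1])
E
```

```text
(no output)
```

View pics/m8.png

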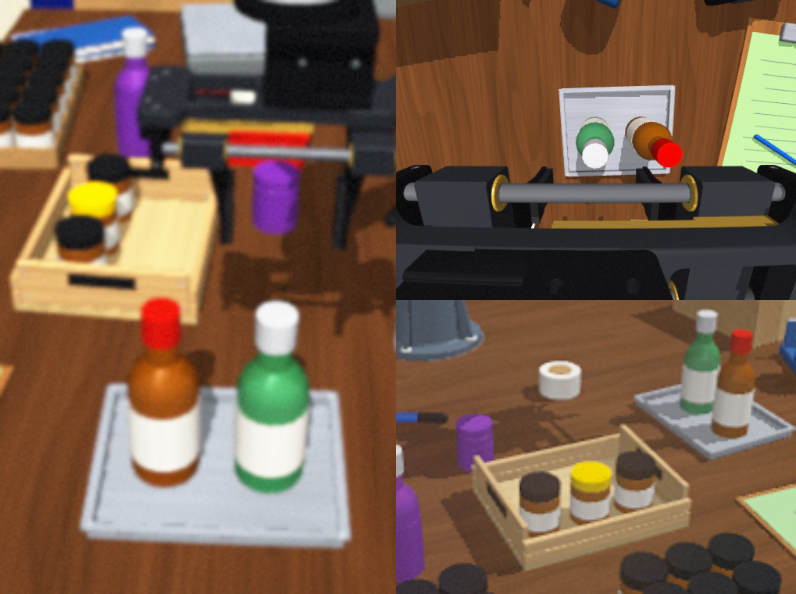

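The fresh jar stands in the gap with its yellow lid between the black ones, and both bottles are upright. The green cap at (594,155) is under the gripper, so I'm fetching it back.

{"method": "servo_tool", "body": {"targets": [{"offset": [0, 0, 0.01], "dr": [0, 0, 0]}, {"offset": [0, 0, 0.025], "dr": [0, 0, 0]}, {"offset": [0, 0, 0.042], "dr": [0, 0, 0]}, {"offset": [0, 0, 0.058], "dr": [0, 0, 0]}, {"offset": [0, 0, 0.072], "dr": [0, 0, 0]}, {"offset": [0, 0, 0.084], "dr": [0, 0, 0]}, {"offset": [0, 0, 0.093], "dr": [0, 0, 0]}, {"offset": [0, 0, 0.098], "dr": [0, 0, 0]}, {"offset": [0, 0, 0.098], "dr": [0, 0, 0]}, {"offset": [0, 0, 0.098], "dr": [0, 0, 0]}]}}

```text
time_s: 37.87
position: [0.4692, 0.3069, 0.1365]
tcp_rot: [[0.0, 1.0, -0.0], [1.0, -0.0, -0.0], [-0.0, -0.0, -1.0]]
force: [0.4, -0.0, 0.0]
opening: 0.798
grasp_force: 0.0
```

{"method": "servo_tool", "body": {"targets": [{"offset": [0, 0, 0], "dr": [0, 0, 0]}, {"offset": [0, 0, 0], "dr": [0, 0, 0]}, {"offset": [0, 0, 0], "dr": [0, 0, 0]}, {"offset": [0, 0, 0], "dr": [0, 0, 0]}, {"offset": [0, 0, 0], "dr": [0, 0, 0]}, {"offset": [0, 0, 0], "dr": [0, 0, 0]}, {"offset": [0, 0, 0], "dr": [0, 0, 0]}, {"offset": [0, 0, 0], "dr": [0, 0, 0]}, {"offset": [0, 0, 0], "dr": [0, 0, 0]}], "gripper": 1}}

```text
time_s: 38.62
position: [0.4694, 0.3071, 0.1367]
tcp_rot: [[0.0, 1.0, 0.001], [1.0, -0.0, 0.0], [0.0, 0.001, -1.0]]
force: [0.2, 0.6, 0.3]
opening: 0.347
grasp_force: 30.0
```

{"method": "servo_tool", "body": {"targets": [{"offset": [0, 0, -0.003], "dr": [0, 0, 0]}, {"offset": [0, 0, -0.01], "dr": [0, 0, 0]}, {"offset": [0, 0, -0.02], "dr": [0, 0, 0]}, {"offset": [0, 0, -0.032], "dr": [0, 0, 0]}, {"offset": [0, 0, -0.044], "dr": [0, 0, 0]}, {"offset": [0, 0, -0.056], "dr": [0, 0, 0]}, {"offset": [0, 0, -0.068], "dr": [0, 0, 0]}, {"offset": [0, 0, -0.08], "dr": [0, 0, 0]}, {"offset": [0, 0, -0.09], "dr": [0, 0, 0]}, {"offset": [0, 0, -0.095], "dr": [0, 0, 0]}, {"offset": [0, 0, -0.095], "dr": [0, 0, 0]}]}}

```text
time_s: 39.53
position: [0.4696, 0.3073, 0.2331]
tcp_rot: [[-0.0, 1.0, 0.003], [1.0, 0.0, 0.001], [0.001, 0.003, -1.0]]
force: [0.8, 1.4, -4.8]
opening: 0.347
grasp_force: 30.0
```

{"method": "servo_tool", "body": {"targets": [{"offset": [-0.003, 0, 0], "dr": [0, 0, 0]}, {"offset": [-0.01, 0, 0], "dr": [0, 0, 0]}, {"offset": [-0.021, 0, 0], "dr": [0, 0, 0]}, {"offset": [-0.035, 0.001, 0], "dr": [0, 0, 0]}, {"offset": [-0.051, 0.002, 0], "dr": [0, 0, 0]}, {"offset": [-0.068, 0.005, 0], "dr": [0, 0, 0]}, {"offset": [-0.085, 0.01, 0], "dr": [0, 0, 0]}, {"offset": [-0.102, 0.016, 0], "dr": [0, 0, 0]}, {"offset": [-0.119, 0.022, 0], "dr": [0, 0, 0]}, {"offset": [-0.136, 0.028, 0], "dr": [0, 0, 0]}, {"offset": [-0.153, 0.035, 0], "dr": [0, 0, 0]}, {"offset": [-0.169, 0.042, 0], "dr": [0, 0, 0]}, {"offset": [-0.183, 0.049, 0], "dr": [0, 0, 0]}, {"offset": [-0.193, 0.055, 0], "dr": [0, 0, 0]}, {"offset": [-0.198, 0.059, 0], "dr": [0, 0, 0]}, {"offset": [-0.2, 0.06, 0], "dr": [0, 0, 0]}]}}

```text
time_s: 40.87
position: [0.5296, 0.1058, 0.2312]
tcp_rot: [[0.002, 1.0, 0.0], [1.0, -0.002, -0.0], [-0.0, 0.0, -1.0]]
force: [-0.6, -0.2, -4.2]
opening: 0.346
grasp_force: 30.0
```

{"method": "servo_tool", "body": {"targets": [{"offset": [-0.003, 0.002, 0], "dr": [0, 0, 0]}, {"offset": [-0.01, 0.006, 0], "dr": [0, 0, 0]}, {"offset": [-0.021, 0.012, 0], "dr": [0, 0, 0]}, {"offset": [-0.034, 0.019, 0], "dr": [0, 0, 0]}, {"offset": [-0.048, 0.027, 0], "dr": [0, 0, 0]}, {"offset": [-0.063, 0.035, 0], "dr": [0, 0, 0]}, {"offset": [-0.078, 0.043, 0], "dr": [0, 0, 0]}, {"offset": [-0.093, 0.051, 0], "dr": [0, 0, 0]}, {"offset": [-0.107, 0.059, 0], "dr": [0, 0, 0]}, {"offset": [-0.12, 0.066, 0], "dr": [0, 0, 0]}, {"offset": [-0.131, 0.072, 0], "dr": [0, 0, 0]}, {"offset": [-0.14, 0.077, 0], "dr": [0, 0, 0]}, {"offset": [-0.146, 0.08, 0], "dr": [0, 0, 0]}, {"offset": [-0.149, 0.082, 0], "dr": [0, 0, 0]}, {"offset": [-0.149, 0.082, 0], "dr": [0, 0, 0]}, {"offset": [-0.149, 0.082, 0], "dr": [0, 0, 0]}]}}

```text
time_s: 42.2
position: [0.6106, -0.0414, 0.2314]
tcp_rot: [[-0.0, 1.0, -0.001], [1.0, 0.0, 0.001], [0.001, -0.001, -1.0]]
force: [0.8, 1.0, -5.0]
opening: 0.344
grasp_force: 30.0
```

{"method": "servo_tool", "body": {"targets": [{"offset": [0, 0, 0.004], "dr": [0, 0, 0]}, {"offset": [0, 0, 0.012], "dr": [0, 0, 0]}, {"offset": [0, 0, 0.022], "dr": [0, 0, 0]}, {"offset": [0, 0, 0.033], "dr": [0, 0, 0]}, {"offset": [0, 0, 0.044], "dr": [0, 0, 0]}, {"offset": [0, 0, 0.055], "dr": [0, 0, 0]}, {"offset": [0, 0, 0.065], "dr": [0, 0, 0]}, {"offset": [0, 0, 0.074], "dr": [0, 0, 0]}, {"offset": [0, 0, 0.081], "dr": [0, 0, 0]}, {"offset": [0, 0, 0.085], "dr": [0, 0, 0]}, {"offset": [0, 0, 0.087], "dr": [0, 0, 0]}, {"offset": [0, 0, 0.089], "dr": [0, 0, 0]}, {"offset": [0, 0, 0.09], "dr": [0, 0, 0]}, {"offset": [0, 0, 0.091], "dr": [0, 0, 0]}, {"offset": [0, 0, 0.091], "dr": [0, 0, 0]}, {"offset": [0, 0, 0.091], "dr": [0, 0, 0]}]}}

```text
time_s: 43.53
position: [0.6116, -0.0421, 0.1416]
tcp_rot: [[-0.0, 1.0, 0.002], [1.0, 0.0, -0.001], [-0.001, 0.002, -1.0]]
force: [-0.3, -0.4, 0.1]
opening: 0.349
grasp_force: 30.0
```

{"method": "servo_tool", "body": {"targets": [{"offset": [0, 0, 0.001], "dr": [0, 0, 0]}, {"offset": [0, 0, 0.001], "dr": [0, 0, 0]}, {"offset": [0, 0, 0.001], "dr": [0, 0, 0]}]}}

```text
time_s: 43.78
position: [0.612, -0.0422, 0.1416]
tcp_rot: [[-0.0, 1.0, 0.003], [1.0, 0.0, -0.001], [-0.001, 0.003, -1.0]]
force: [-1.4, 0.1, 6.4]
opening: 0.348
grasp_force: 30.0
```

{"method": "servo_tool", "body": {"targets": [{"offset": [0, 0, 0], "dr": [0, 0, 0]}, {"offset": [0, 0, 0], "dr": [0, 0, 0]}, {"offset": [0, 0, 0], "dr": [0, 0, 0]}, {"offset": [0, 0, 0], "dr": [0, 0, 0]}, {"offset": [0, 0, 0], "dr": [0, 0, 0]}, {"offset": [0, 0, 0], "dr": [0, 0, 0]}, {"offset": [0, 0, -0.005], "dr": [0, 0, 0]}, {"offset": [0, 0, -0.015], "dr": [0, 0, 0]}, {"offset": [0, 0, -0.03], "dr": [0, 0, 0]}, {"offset": [0, 0, -0.045], "dr": [0, 0, 0]}, {"offset": [0, 0, -0.06], "dr": [0, 0, 0]}, {"offset": [0, 0, -0.075], "dr": [0, 0, 0]}, {"offset": [0, 0, -0.088], "dr": [0, 0, 0]}, {"offset": [0, 0, -0.094], "dr": [0, 0, 0]}, {"offset": [0, 0, -0.095], "dr": [0, 0, 0]}], "gripper": -0.6}}

```text
time_s: 45.03
position: [0.6121, -0.0422, 0.2369]
tcp_rot: [[-0.0, 1.0, 0.004], [1.0, 0.0, -0.001], [-0.001, 0.004, -1.0]]
force: [1.3, -0.2, -0.1]
opening: 0.8
grasp_force: 0.0
```

{"method": "servo_tool", "body": {"targets": [{"offset": [0.008, -0.001, 0], "dr": [0, 0, 0]}, {"offset": [0.02, -0.003, 0], "dr": [0, 0, 0]}, {"offset": [0.038, -0.006, 0], "dr": [0, 0, 0]}, {"offset": [0.06, -0.009, 0], "dr": [0, 0, 0]}, {"offset": [0.083, -0.013, 0], "dr": [0, 0, 0]}, {"offset": [0.108, -0.017, 0], "dr": [0, 0, 0]}, {"offset": [0.133, -0.021, 0], "dr": [0, 0, 0]}, {"offset": [0.158, -0.025, 0], "dr": [0, 0, 0]}, {"offset": [0.183, -0.029, 0], "dr": [0, 0, 0]}, {"offset": [0.208, -0.033, 0], "dr": [0, 0, 0]}, {"offset": [0.233, -0.037, 0], "dr": [0, 0, 0]}, {"offset": [0.258, -0.041, 0], "dr": [0, 0, 0]}, {"offset": [0.282, -0.045, 0], "dr": [0, 0, 0]}, {"offset": [0.304, -0.048, 0], "dr": [0, 0, 0]}, {"offset": [0.323, -0.051, 0], "dr": [0, 0, 0]}, {"offset": [0.338, -0.053, 0], "dr": [0, 0, 0]}, {"offset": [0.347, -0.055, 0], "dr": [0, 0, 0]}, {"offset": [0.35, -0.055, 0], "dr": [0, 0, 0]}, {"offset": [0.35, -0.055, 0], "dr": [0, 0, 0]}, {"offset": [0.35, -0.055, 0], "dr": [0, 0, 0]}]}}

```text
time_s: 46.7
position: [0.556, 0.3074, 0.2343]
tcp_rot: [[0.0, 1.0, -0.0], [1.0, -0.0, -0.001], [-0.001, -0.0, -1.0]]
force: [-0.3, -0.7, 0.6]
opening: 0.803
grasp_force: 0.0
```

{"method": "servo_tool", "body": {"targets": [{"offset": [0, 0, 0.01], "dr": [0, 0, 0]}, {"offset": [0, 0, 0.025], "dr": [0, 0, 0]}, {"offset": [0, 0, 0.042], "dr": [0, 0, 0]}, {"offset": [0, 0, 0.058], "dr": [0, 0, 0]}, {"offset": [0, 0, 0.072], "dr": [0, 0, 0]}, {"offset": [0, 0, 0.084], "dr": [0, 0, 0]}, {"offset": [0, 0, 0.093], "dr": [0, 0, 0]}, {"offset": [0, 0, 0.098], "dr": [0, 0, 0]}, {"offset": [0, 0, 0.098], "dr": [0, 0, 0]}, {"offset": [0, 0, 0.098], "dr": [0, 0, 0]}]}}

```text
time_s: 47.53
position: [0.5563, 0.3079, 0.1366]
tcp_rot: [[0.0, 1.0, 0.0], [1.0, -0.0, 0.0], [0.0, 0.0, -1.0]]
force: [-0.3, -0.8, 0.0]
opening: 0.8
grasp_force: 0.0
```

{"method": "servo_tool", "body": {"targets": [{"offset": [0, 0, 0], "dr": [0, 0, 0]}, {"offset": [0, 0, 0], "dr": [0, 0, 0]}, {"offset": [0, 0, 0], "dr": [0, 0, 0]}, {"offset": [0, 0, 0], "dr": [0, 0, 0]}, {"offset": [0, 0, 0], "dr": [0, 0, 0]}, {"offset": [0, 0, 0], "dr": [0, 0, 0]}, {"offset": [0, 0, 0], "dr": [0, 0, 0]}, {"offset": [0, 0, 0], "dr": [0, 0, 0]}, {"offset": [0, 0, 0], "dr": [0, 0, 0]}], "gripper": 1}}

```text
time_s: 48.28
position: [0.5562, 0.3081, 0.1367]
tcp_rot: [[-0.0, 1.0, 0.001], [1.0, 0.0, 0.0], [0.0, 0.001, -1.0]]
force: [0.1, -0.4, 0.4]
opening: 0.349
grasp_force: 30.0
```

{"method": "servo_tool", "body": {"targets": [{"offset": [0, 0, -0.003], "dr": [0, 0, 0]}, {"offset": [0, 0, -0.01], "dr": [0, 0, 0]}, {"offset": [0, 0, -0.02], "dr": [0, 0, 0]}, {"offset": [0, 0, -0.032], "dr": [0, 0, 0]}, {"offset": [0, 0, -0.044], "dr": [0, 0, 0]}, {"offset": [0, 0, -0.056], "dr": [0, 0, 0]}, {"offset": [0, 0, -0.068], "dr": [0, 0, 0]}, {"offset": [0, 0, -0.08], "dr": [0, 0, 0]}, {"offset": [0, 0, -0.09], "dr": [0, 0, 0]}, {"offset": [0, 0, -0.095], "dr": [0, 0, 0]}, {"offset": [0, 0, -0.095], "dr": [0, 0, 0]}]}}

```text
time_s: 49.2
position: [0.5569, 0.3084, 0.2338]
tcp_rot: [[-0.0, 1.0, 0.004], [1.0, 0.0, 0.001], [0.001, 0.004, -1.0]]
force: [0.4, -0.4, -5.0]
opening: 0.345
grasp_force: 30.0
```

```bash
python3 - <<'E'
from rig import bot, viewer
import cv2,pickle,numpy as np
d={n:viewer.capture(n) for n in("side","wrist","scene")}
a=cv2.resize(d["side"]["color"][80:350,170:350],None,fx=2.2,fy=2.2);b=cv2.resize(d["wrist"]["color"],(400,300));h=np.zeros((594,796,3),np.uint8);h[:,:396]=a;h[:300,396:]=b
h[300:594,396:]=cv2.resize(d["scene"]["color"][120:270,180:384],(400,294))
cv2.imwrite("pics/m9.png",h[:,:,::-1])
E
```

```text
(no output)
```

View pics/m9.png

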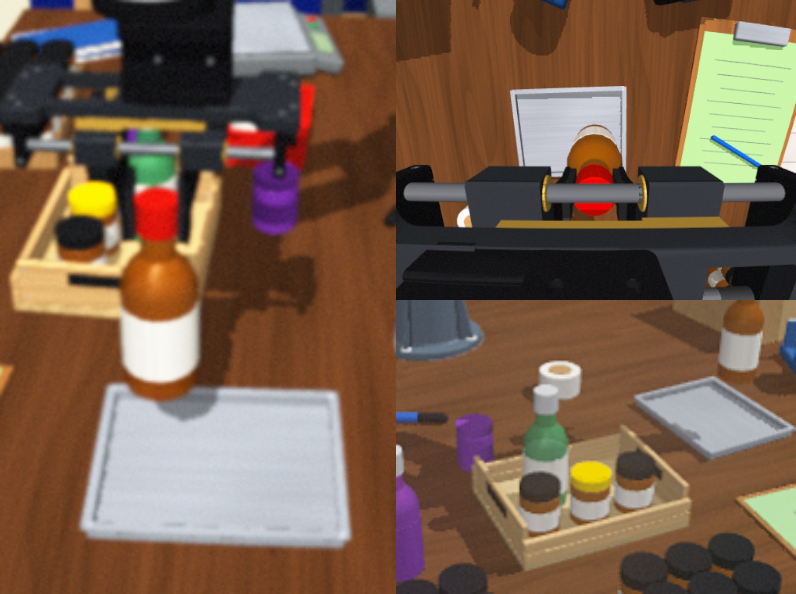

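Green is back upright in the crate, and amber is held upright. I'm returning amber along its outbound path.

{"method": "servo_tool", "body": {"targets": [{"offset": [-0.003, 0.001, 0], "dr": [0, 0, 0]}, {"offset": [-0.011, 0.002, 0], "dr": [0, 0, 0]}, {"offset": [-0.024, 0.005, 0], "dr": [0, 0, 0]}, {"offset": [-0.041, 0.008, 0], "dr": [0, 0, 0]}, {"offset": [-0.06, 0.012, 0], "dr": [0, 0, 0]}, {"offset": [-0.08, 0.016, 0], "dr": [0, 0, 0]}, {"offset": [-0.1, 0.02, 0], "dr": [0, 0, 0]}, {"offset": [-0.121, 0.024, 0], "dr": [0, 0, 0]}, {"offset": [-0.142, 0.028, 0], "dr": [0, 0, 0]}, {"offset": [-0.162, 0.032, 0], "dr": [0, 0, 0]}, {"offset": [-0.182, 0.036, 0], "dr": [0, 0, 0]}, {"offset": [-0.202, 0.04, 0], "dr": [0, 0, 0]}, {"offset": [-0.221, 0.044, 0], "dr": [0, 0, 0]}, {"offset": [-0.238, 0.048, 0], "dr": [0, 0, 0]}, {"offset": [-0.253, 0.051, 0], "dr": [0, 0, 0]}, {"offset": [-0.265, 0.053, 0], "dr": [0, 0, 0]}, {"offset": [-0.273, 0.055, 0], "dr": [0, 0, 0]}, {"offset": [-0.278, 0.056, 0], "dr": [0, 0, 0]}, {"offset": [-0.279, 0.056, 0], "dr": [0, 0, 0]}, {"offset": [-0.279, 0.056, 0], "dr": [0, 0, 0]}]}}

```text
time_s: 51.02
position: [0.6118, 0.0292, 0.2315]
tcp_rot: [[0.0, 1.0, -0.0], [1.0, -0.0, 0.001], [0.001, -0.0, -1.0]]
force: [0.4, 0.5, -4.7]
opening: 0.349
grasp_force: 30.0
```

{"method": "servo_tool", "body": {"targets": [{"offset": [0, 0, 0.004], "dr": [0, 0, 0]}, {"offset": [0, 0, 0.012], "dr": [0, 0, 0]}, {"offset": [0, 0, 0.022], "dr": [0, 0, 0]}, {"offset": [0, 0, 0.033], "dr": [0, 0, 0]}, {"offset": [0, 0, 0.044], "dr": [0, 0, 0]}, {"offset": [0, 0, 0.055], "dr": [0, 0, 0]}, {"offset": [0, 0, 0.065], "dr": [0, 0, 0]}, {"offset": [0, 0, 0.074], "dr": [0, 0, 0]}, {"offset": [0, 0, 0.081], "dr": [0, 0, 0]}, {"offset": [0, 0, 0.085], "dr": [0, 0, 0]}, {"offset": [0, 0, 0.087], "dr": [0, 0, 0]}, {"offset": [0, 0, 0.089], "dr": [0, 0, 0]}, {"offset": [0, 0, 0.09], "dr": [0, 0, 0]}, {"offset": [0, 0, 0.091], "dr": [0, 0, 0]}, {"offset": [0, 0, 0.092], "dr": [0, 0, 0]}, {"offset": [0, 0, 0.092], "dr": [0, 0, 0]}, {"offset": [0, 0, 0.092], "dr": [0, 0, 0]}]}}

```text
time_s: 52.43
position: [0.6129, 0.0289, 0.1416]
tcp_rot: [[-0.0, 1.0, 0.003], [1.0, 0.0, -0.0], [-0.0, 0.003, -1.0]]
force: [-0.7, -0.3, 6.2]
opening: 0.349
grasp_force: 30.0
```

Contact is firm, so I'm releasing, rising and backing off.

{"method": "servo_tool", "body": {"targets": [{"offset": [0, 0, 0], "dr": [0, 0, 0]}, {"offset": [0, 0, 0], "dr": [0, 0, 0]}, {"offset": [0, 0, 0], "dr": [0, 0, 0]}, {"offset": [0, 0, 0], "dr": [0, 0, 0]}, {"offset": [0, 0, 0], "dr": [0, 0, 0]}, {"offset": [0, 0, 0], "dr": [0, 0, 0]}, {"offset": [0, 0, -0.005], "dr": [0, 0, 0]}, {"offset": [0, 0, -0.015], "dr": [0, 0, 0]}, {"offset": [0, 0, -0.03], "dr": [0, 0, 0]}, {"offset": [0, 0, -0.045], "dr": [0, 0, 0]}, {"offset": [0, 0, -0.06], "dr": [0, 0, 0]}, {"offset": [0, 0, -0.075], "dr": [0, 0, 0]}, {"offset": [0, 0, -0.088], "dr": [0, 0, 0]}, {"offset": [0, 0, -0.095], "dr": [0, 0, 0]}, {"offset": [-0.015, 0, -0.1], "dr": [0, 0, 0]}, {"offset": [-0.035, 0, -0.1], "dr": [0, 0, 0]}, {"offset": [-0.055, 0, -0.1], "dr": [0, 0, 0]}, {"offset": [-0.068, 0, -0.1], "dr": [0, 0, 0]}, {"offset": [-0.07, 0, -0.1], "dr": [0, 0, 0]}, {"offset": [-0.07, 0, -0.1], "dr": [0, 0, 0]}], "gripper": -0.6}}

```text
time_s: 54.1
position: [0.6117, -0.0422, 0.2392]
tcp_rot: [[0.002, 1.0, -0.001], [1.0, -0.002, 0.0], [0.0, -0.001, -1.0]]
force: [0.2, 0.6, 0.6]
opening: 0.802
grasp_force: 0.0
```

```bash
python3 - <<'E'
from rig import bot, viewer
import cv2,pickle,numpy as np
d={n:viewer.capture(n) for n in("side","wrist","scene")}
pickle.dump(d,open("d10.pkl","wb"))
a=cv2.resize(d["side"]["color"][80:350,170:350],None,fx=2.2,fy=2.2);b=cv2.resize(d["wrist"]["color"],(400,300));h=np.zeros((594,796,3),np.uint8);h[:,:396]=a;h[:300,396:]=b
h[300:594,396:]=cv2.resize(d["scene"]["color"][120:270,105:309],(400,294))
cv2.imwrite("pics/m10.png",h[:,:,::-1])
E
```

```text
(no output)
```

View pics/m10.png

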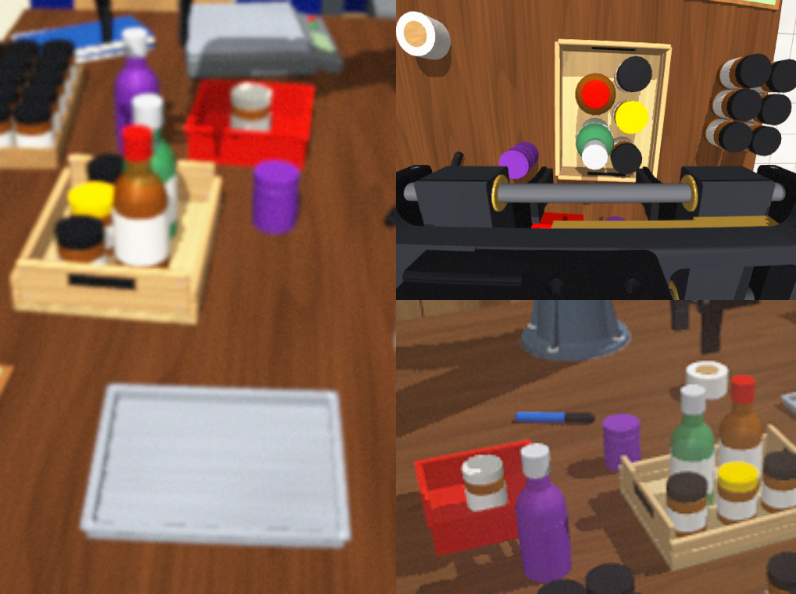

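Everything stands upright where it should. The green cap at (594,156) and the black lids match the earlier view, the yellow lid at (631,117) sits in the old jar's place, and the white-lidded jar is in the bin. The gripper is touching nothing.

```bash
python3 -c "
from rig import ticket
print(ticket.hand_in())"
```

```text
the job is handed in; nothing more can be done
None
```

The job is handed in at about 54 s of the 144 s limit, with no verdict returned: by the last pictures the old jar stands in the red bin, the fresh jar is in its place, both bottles are back upright where they stood, and the black-lidded jars are unmoved.

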